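# Load, close and start the steam canner

## Robot

A 6-joint arm with a two-finger parallel gripper is mounted at the origin on a cart in front of the work surface, level with it; the furniture and walls round the work are solid. World frame = base frame: x ahead of the robot, y to its left, z up, the work surface at z = 0. Lengths are in m, angles in rad, forces in N, time in s.
With the tool pointing down it reaches from about 0.25 to 0.775 m from the base axis. Payload 4 kg.
Tool frame: the origin (TCP) lies between the finger pads; the fingertips stand arm.tcp_to_tips ahead of it and the grasp point (between the pads) lies 6 mm ahead of it (arm.tcp_to_tips is the distance from the TCP to the fingertips, in m); z points along the fingers, y is the line along which they close (so a half turn about z gives the same grasp; the last joint's range is limited). The gripper opens to 94 mm and grips with 3 to 60 N. Pads are 16 mm wide; open, the fingers measure 119 mm over their backs; the gripper's body (75 mm by 177 mm) begins 78 mm behind the grasp point.
Start: joints at [1.004, 0.087, 1.371, -0, 1.684, -0.103], TCP at [0.246, 0.492, 0.231] pointing down, gripper open.
Joint ranges: [-3.1, 3.1], [-0.76, 2.03], [0.27, 2.55], [-1.08, 4.22], [0.17, 2.65], [-2.57, 2.57]. Speed limits (rad/s): [2.79, 2.79, 3.14, 3.14, 3.14, 3.14].

## Interface

Orientations are given as a rotation vector (axis times angle).
In Python, from cell import get_state, read_camera, arm gives the robot as it stands.
- The arm moves only by the tool step_arm, never from a script. Its argument "plan" is a list of rows, each a list of 3 entries, a list of its own where there are three numbers: the turn, a rotation vector about the tool's x, y, z in units of 5 degrees (1.0 is 5 degrees), then the shift along the tool's x, y, z in units of 0.025 m (1.0 is 0.025 m), then the opening, from -1 (shut) to 1 (fully open), so that 0 is half open. In form: [[[rx, ry, rz], [dx, dy, dz], claw], ...]. A call has 1 to 5 rows; each row shifts and turns the commanded pose from where the row before left it, along the tool's axes as they then stand; what a row does not reach is not made up. A row lasts 1/12 s, in which the tool goes at most 41.7 mm and 7.16 degrees, less where a joint would pass 70% of its speed; a pose out of reach is approached as far as the arm can. A call with a number of a shift or a turn outside -1 to 1 is refused whole. A call with a gripper value outside its range is refused whole. The fingers move at their own pace and stop on an object; the grip force is fixed at half the most. Time passes only in rows, so rows that do not move let the fingers close. It gives the time, the measured TCP pose, the force, the opening and the grip force at its end, in the units of the state.
- get_state(): the state, without advancing time (a new reading comes with each control period).
- read_camera(name): name is "scene" or "top" or "wrist"; returns a dict with "color" (400x640x3 uint8, red, green, blue), "camera_matrix" (3x3 intrinsics, pixels), "world_to_cam" (4x4, takes a point from world to camera coordinates). Camera axes: x right, y up, looking along -z (the intrinsics and any distortion apply to the point x, -y, -z); pixel columns grow to the right and rows downward; lengths in m; the calibration is good to about 2 mm. A picture is of the moment at which its call begins. There is no depth.
- arm.close_job(): hands the job in; it is judged then, once.
The state is a dict: "time": time; "joints": joint angles; "qvel": joint speeds; "effort": joint torques, N m; "tool_pos": TCP position; "tool_rot": TCP orientation; "contact_force": force on the tool from outside, world axes, zero at the start; "torque": the same for the moment, N m; "gripper_width": opening from 0.0 (shut) to 1.0 (fully open); "grip_force": force on a finger pad.
Only numpy, scipy, OpenCV 4.12 (cv2) and the standard library are available. Lean on these libraries where they do the work, as an engineer would, in place of code of your own. Each camera call takes 0.05 s, during which the arm holds its last target. There are 200 camera calls.

## Task

Stand every jam jar from the cork mat upright in the pan of the steam canner, set the steel dome over them so that it sits fully home, and swing both side clips shut over its flange. Then start it: press the red power key, then the blue long-programme key, then the green start key, each right down; leave the white key and the other things on the worktop alone.

Things in the scene. Friction and masses are not known exactly. Their poses are not given: they have to be found in the camera images.
- canner: electric steam canner, fixed: a shallow round white pan 228 mm across with a console to its own -x (robot) side. Origin at the centre of its underside on the worktop; x points from the console to the back, y to the left clip, z up. Console: top 38 mm above the worktop, reaching 205 mm in front of the pan's centre, 196 mm wide
- pan_floor (a point): centre of the pan's floor, 64 mm above the worktop, drawn as a flat wire trivet; the ledge round it is level with it. A steel locating ring stands on it, 171 mm outside, 161 mm inside, 14 mm high, chamfered: jars stand inside it, the dome goes over it. Four jars fit at 52 mm from the centre, 45, 135, 225 and 315 degrees from the canner's x
- dome: cover of brushed steel, loose, 0.35 kg, open side down. Origin at the centre of the underside of its flange, z up; round, so its yaw is free. Flange 220 mm across, 6 mm thick; wall 192 mm outside, 184 inside, rounded towards the top, 84 mm up; 79 mm deep inside. Seated, its underside is on the ledge, 64 mm above the canner's origin, with 3 to 7 mm play round the locating ring
- dome_knob (a point): middle of the dome's round black knob, on its axis, 106 mm above the dome's origin; the knob is widest, 34 mm, from 98 to 112 mm up, its waist 22 mm at 92, its top at 118: grip it here
- clip_left (a joint): angle of the clip on the canner's left (+y) side: 0 is upright, hooked over the flange (shut); it grows to 0.7 rad (stop) leaning outward. Hinge along the canner's x, 124 mm left of its centre, 28 mm above the worktop. Friction holds it anywhere; 1 to 3 N pushed inward on its outside swings it shut. The hook passes 2.5 mm over a seated flange and cannot shut on a dome that is not home
- clip_left_tip (a point): outer face of the left clip, 46 mm from the hinge. The clip is a steel strap 24 mm wide, 4 mm thick, 50 mm long from the hinge, with a hook 24 mm inward at its top and a black lip standing 8 mm outward there. The lip's edge rises 14 mm as the clip swings shut from 0.6 rad: push inward at or below the lip and let the fingers rise with it, or they may stick on it
- clip_right (a joint): angle of the clip on the canner's right (-y) side, the mirror image of clip_left: 0 shut, growing to 0.7 rad as it leans outward; hinge 124 mm right of the canner's centre, 28 mm above the worktop
- clip_right_tip (a point): outer face of the right clip, 46 mm from the hinge; same shape as the left clip
- jar_0: small jar of dark red jam with a brass-coloured lid and a paper label, 50 mm across (lid 49 mm, shoulder drawn in to 43 mm just under the lid), 64 mm tall, 0.2 kg, standing on a fixed cork mat 5 mm thick, 250 x 270 mm; may be absent. Origin at the centre of its underside, z up
- jar_1: small jar of dark red jam with a brass-coloured lid and a paper label, 50 mm across (lid 49 mm, shoulder drawn in to 43 mm just under the lid), 64 mm tall, 0.2 kg, standing on a fixed cork mat 5 mm thick, 250 x 270 mm; may be absent. Origin at the centre of its underside, z up
- jar_2: small jar of dark red jam with a brass-coloured lid and a paper label, 50 mm across (lid 49 mm, shoulder drawn in to 43 mm just under the lid), 64 mm tall, 0.2 kg, standing on a fixed cork mat 5 mm thick, 250 x 270 mm; may be absent. Origin at the centre of its underside, z up
- jar_3: small jar of dark red jam with a brass-coloured lid and a paper label, 50 mm across (lid 49 mm, shoulder drawn in to 43 mm just under the lid), 64 mm tall, 0.2 kg, standing on a fixed cork mat 5 mm thick, 250 x 270 mm; may be absent. Origin at the centre of its underside, z up
- key_power (a joint): travel of the red power key, the leftmost (canner y +66 mm), a spring push button 26 mm across on top of the console, 168 mm in front of the pan's centre: 0 up, 0.006 m fully down, which takes about 4 N; pressed when past 0.004
- key_power_top (a point): centre of the top of the power key when up
- key_short (a joint): travel of the white key, short programme (canner y +22 mm), not to be pressed, a spring push button 26 mm across on top of the console, 168 mm in front of the pan's centre: 0 up, 0.006 m fully down, which takes about 4 N; pressed when past 0.004
- key_short_top (a point): centre of the top of the short key when up
- key_long (a joint): travel of the blue key, long programme (canner y -22 mm), a spring push button 26 mm across on top of the console, 168 mm in front of the pan's centre: 0 up, 0.006 m fully down, which takes about 4 N; pressed when past 0.004
- key_long_top (a point): centre of the top of the long key when up
- key_start (a joint): travel of the green start key, the rightmost (canner y -66 mm), a spring push button 26 mm across on top of the console, 168 mm in front of the pan's centre: 0 up, 0.006 m fully down, which takes about 4 N; pressed when past 0.004
- key_start_top (a point): centre of the top of the start key when up
- spice_jar_a: spice jar with a red cap, 45 mm across, 106 tall, standing behind the canner; origin at the centre of its underside, z up. Not part of the job
- salt_shaker: glass salt shaker with a grey top, 44 mm across, 90 tall, standing behind the canner; origin at the centre of its underside, z up. Not part of the job
- lemon_b: lemon, 72x57x58 mm, lying at the back, the right-hand one of two; origin at the centre of its underside. Not part of the job
- wooden_spoon: wooden spoon, 338x52x15 mm, lying along its own x at the left of the worktop; origin at the centre of its underside. Not part of the job
Mind the look-alikes: they are no part of the job. Leave any pink or purple look-alike of the jar_0 alone.

How it is judged:
On the way, in this order (a step that is already met when the one before it is completed fails the run):
1. all jars that are there stand in the pan (horizontal distance between each of jar_0, jar_1, jar_2, jar_3 and canner below 0.075 m and z of jar_0 in the frame of canner between 0.06 and 0.069 m and angle between each of jar_0, jar_1, jar_2, jar_3's own z axis and vertical below 0.1 rad and z of jar_1 in the frame of canner between 0.06 and 0.069 m and z of jar_2 in the frame of canner between 0.06 and 0.069 m and z of jar_3 in the frame of canner between 0.06 and 0.069 m), for 0.2 s.
2. the dome sits home on the pan (horizontal distance between dome and canner below 0.012 m and z of dome in the frame of canner between 0.06 and 0.067 m and angle between dome's own z axis and vertical below 0.04 rad), for 0.3 s.
3. both clips are shut over the flange of the seated dome (all of step 2 and value of joint each of clip_left, clip_right below 0.07 rad), for 0.2 s.
4. the red power key is pressed (value of joint key_power above 0.004 m), for 0.05 s.
5. the blue long-programme key is pressed (value of joint key_long above 0.004 m), for 0.05 s.
6. the green start key is pressed (value of joint key_start above 0.004 m), for 0.05 s.
At the end, for the whole second after the job is handed in: Every jar present stands upright (within 6 degrees) on the pan's floor inside the locating ring; the dome's underside is on the ledge (within 3 mm), centred within 12 mm, level within 2 degrees and at rest; both clips are shut (under 0.07 rad); the keys are up again (all of step 1 and all of step 3 and linear speed of dome below 0.02 m/s and value of joint each of key_power, key_long, key_start below 0.002 m); the robot touches nothing.
It fails at once if the white short-programme key is pressed (value of joint key_short above 0.003 m).
It fails at once if the spice jar is moved more than 3 cm (distance of spice_jar_a from where it was at the start of the episode above 0.03 m).
It fails at once if the salt shaker is moved more than 3 cm (distance of salt_shaker from where it was at the start of the episode above 0.03 m).
It fails at once if the lemon is moved more than 3 cm (distance of lemon_b from where it was at the start of the episode above 0.03 m).
It fails at once if the wooden spoon is moved more than 3 cm (distance of wooden_spoon from where it was at the start of the episode above 0.03 m).
Of jar_0, jar_1, jar_2, jar_3 only 3 to 4 are there at a start; the rules pass over those that are not, and their reading is None.
At some moment in a run one of dome may be knocked a few centimetres aside while the robot is not near it.
It also fails if it takes over 208 s, if anything falls off the work surface, if the arm or the gripper's body presses on something with over 40 N, if the wrist force passes 120 N, or if a joint passes its speed limit or range.

## Working session

There is one attempt and no reset: what is moved stays moved. The work goes in short steps, Python scripts to look and compute and a tool call to move; the robot and the scene stay as the last step left them, time stands still between calls to the robot, and variables do not carry over. Pictures are saved under pics/ and viewed, at most 15 in all, crops included, and the job is handed in when it is done.

Besides the shell and the picture viewer there is one more tool, called after ">>>" as name(argument=value, ...) on one line, values as JSON. step_arm: Moves the arm, as the interface text tells. Shifts and turns lie within -1 to 1; 1 stands for 0.025 m of shift or 5 degrees of turn. Its arguments: {"type":"object","properties":{"plan":{"type":"array","items":{"type":"array"}}},"required":["plan"]}

```bash
ls; mkdir -p pics
python3 - <<'E'
from cell import get_state, read_camera, arm
import cv2,pickle
s=get_state();print(s['tool_pos'],s['tool_rot'],s['gripper_width'],arm.tcp_to_tips,s['time'])
for n in('scene','top'):
    r=read_camera(n);cv2.imwrite(f'pics/{n}0.png',r['color'][:,:,::-1]);pickle.dump(r,open(f'{n}0.pkl','wb'))
    print(r['camera_matrix'],r['world_to_cam'])
E
```

```text
pics
[0.2457897  0.49148032 0.22932338] [-0.72182848 -3.05683683  0.00322299] 1.0040186292591657 0.025 0.0
[[405.12351509   0.         320.15356023]
 [  0.         405.12351509 204.06439302]
 [  0.           0.           1.        ]] [[-0.73081095 -0.68251786 -0.00920437  0.47818969]
 [ 0.3210398  -0.35559327  0.87777382 -0.25044243]
 [-0.60236932  0.63853175  0.47898686 -1.21104538]
 [ 0.          0.          0.          1.        ]]
[[366.89630349   0.         323.10294701]
 [  0.         366.89630349 198.71590749]
 [  0.           0.           1.        ]] [[-0.01436214 -0.99986655 -0.00778467  0.11155549]
 [ 0.98609424 -0.0154526   0.16546712 -0.56505871]
 [-0.16556533 -0.00529996  0.98618458 -1.25290077]
 [ 0.          0.          0.          1.        ]]
```

View pics/scene0.png

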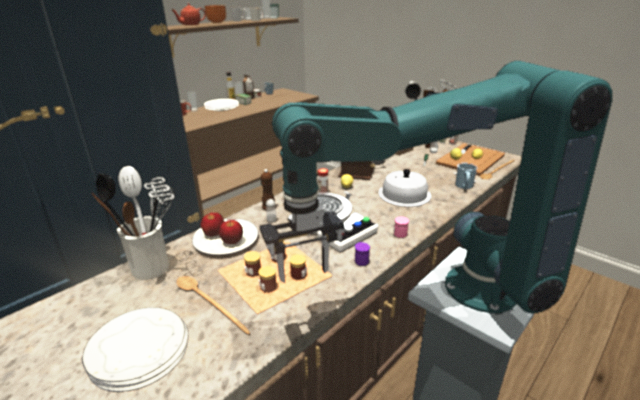

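View pics/top0.png

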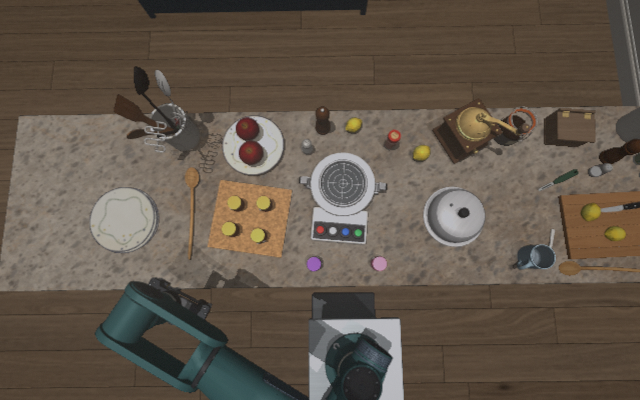

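Jars by the description (dark red jam, brass lid): top view (235,203), (264,203), (229,229), (258,235). Things that could be mistaken for them: the purple jar (314,264), the pink jar (380,264), the lemons (354,125) and (421,153), and the apples (247,128) and (250,153). The dome is at (458,214) and the canner pan at (343,184). Next I'll measure these and check one crop.

```bash
cat > h.py <<'E'
import numpy as np,cv2,pickle
from cell import get_state, read_camera, arm
from scipy.spatial.transform import Rotation as R
def ray(r,u,v):
    K=r['camera_matrix'];M=r['world_to_cam']
    d=np.array([(u-K[0,2])/K[0,0],-(v-K[1,2])/K[1,1],-1.])
    return -M[:3,:3].T@M[:3,3],M[:3,:3].T@d
def onplane(r,u,v,z):
    c,d=ray(r,u,v);return c+d*(z-c[2])/d[2]
def proj(r,p):
    K=r['camera_matrix'];M=r['world_to_cam'];q=M[:3,:3]@np.asarray(p)+M[:3,3]
    return K[0,0]*q[0]/-q[2]+K[0,2],K[1,1]*-q[1]/-q[2]+K[1,2]
def blobs(img,lo,hi,box,amin=20):
    """centroids (u,v,area) of HSV-range blobs inside box u0,v0,u1,v1"""
    u0,v0,u1,v1=box
    m=cv2.inRange(cv2.cvtColor(np.ascontiguousarray(img),cv2.COLOR_RGB2HSV)[v0:v1,u0:u1],np.array(lo),np.array(hi))
    n,l,st,c=cv2.connectedComponentsWithStats(m)
    return [(c[i][0]+u0,c[i][1]+v0,st[i][4],*st[i][2:4]) for i in range(1,n) if st[i][4]>=amin]
E
python3 - <<'E'
from h import *
r=pickle.load(open('top0.pkl','rb'));im=r['color']
hsv=cv2.cvtColor(im,cv2.COLOR_RGB2HSV)
for n,p in dict(lid=(264,203),cork=(240,250),red=(321,229),blue=(346,231),green=(358,233),purple=(314,264)).items(): print(n,hsv[p[1],p[0]])
for b in blobs(im,(24,120,90),(33,255,255),(205,175,300,265)): print('lid',np.round(b,1),onplane(r,b[0],b[1],.069).round(4))
for n,lo,hi in (('red',(170,100,80),(180,255,255)),('red0',(0,150,80),(8,255,255)),('blue',(105,120,60),(125,255,255)),('green',(45,100,60),(75,255,255))):
    for b in blobs(im,lo,hi,(305,215,375,248),10): print(n,np.round(b,1),onplane(r,b[0],b[1],.046).round(4))
c=im[140:260,195:375,::-1];d=im[180:260,400:500,::-1]
cv2.imwrite('pics/c1.png',cv2.resize(c,None,fx=4.4,fy=4.4,interpolation=cv2.INTER_CUBIC))
for b in blobs(im,(0,0,0),(180,255,45),(440,190,480,230),10):print('knob',np.round(b,1),onplane(r,b[0],b[1],.112).round(4))
E
```

```text
lid [ 25 137 188]
cork [ 15 124 173]
red [  1 163 186]
blue [111 156 189]
green [ 67 128 171]
purple [140 114 176]
lid [262.8 202.5 128.   13.   14. ] [0.553  0.3131 0.069 ]
lid [234.1 203.  105.   13.   12. ] [0.5529 0.4133 0.069 ]
lid [228.3 228.3 142.   14.   14. ] [0.4649 0.4311 0.069 ]
lid [257.5 235.  149.   14.   15. ] [0.4403 0.33   0.069 ]
red0 [319.9 229.1  38.    7.    7. ] [0.4593 0.1157 0.046 ]
blue [345.1 231.2  42.    7.    7. ] [0.4506 0.0279 0.046 ]
green [357.8 232.2  40.    7.    7. ] [ 0.4464 -0.0165  0.046 ]
knob [460.8 213.5  22.    7.    8. ] [ 0.4988 -0.3556  0.112 ]
```

View pics/c1.png

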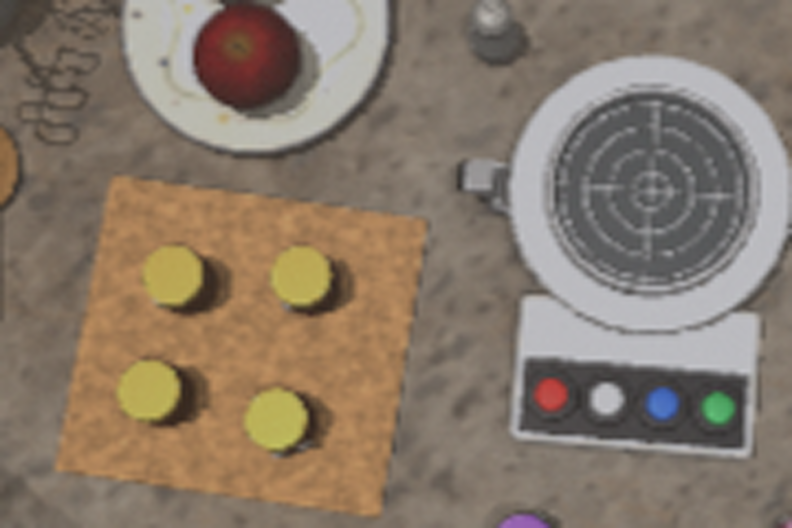

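The crop confirms four brass-lidded jars on the cork at crop (173,275), (302,276), (150,391) and (277,420). The pan centre is at crop (652,190), i.e. pixel (343.2,183.2), and the keys run red, white, blue, green from the left. I'll use one gripper yaw for everything: closing line about 39° in world, radial for two slots and tangential for the other two, which I place first.

```bash
cat >> h.py <<'E'
def to(p,yaw=None,q=None):
    """units from pose q (pos,rotvec; default measured) to tool position p in tool axes"""
    s=get_state() if q is None else None
    P,W=(s['tool_pos'],s['tool_rot']) if s else q
    Rm=R.from_rotvec(W).as_matrix()
    d=Rm.T@(np.asarray(p)-P)/.025
    print('pos',np.round(P,4),'yaw_y',np.degrees(np.arctan2(Rm[1,1],Rm[0,1])).round(2),'tilt',np.round(Rm[:2,2],4),'units',d.round(2))
    return d
E
python3 - <<'E'
from h import *
r=pickle.load(open('top0.pkl','rb'))
print(onplane(r,343.2,183.2,.064))
im=r['color'];m=cv2.inRange(cv2.cvtColor(im,cv2.COLOR_RGB2HSV),np.array((0,0,150)),np.array((180,40,255)));m[:,:305]=0;m[:,380:]=0;m[212:]=0;m[:148]=0
n,l,st,c=cv2.connectedComponentsWithStats(m);i=1+st[1:,4].argmax()
cn=max(cv2.findContours((l==i).astype('u1'),0,cv2.CHAIN_APPROX_NONE)[0],key=len)
e=cv2.fitEllipse(cn);print(e,onplane(r,*e[0],.064))
to((.553,.3131,.229))
E
```

```text
[0.61820158 0.03139572 0.064     ]
((341.772216796875, 183.5457305908203), (60.51694869995117, 65.94801330566406), 63.89666748046875) [0.61703892 0.03645055 0.064     ]
pos [0.2458 0.4915 0.2294] yaw_y 63.43 tilt [-0.0011 -0.0016] units [-14.18  -0.89   0.02]
```

>>> step_arm(plan=[[[0,0,1],[0,0,0],1],[[0,0,1],[0,0,0],1],[[0,0,1],[0,0,0],1],[[0,0,1],[0,0,0],1],[[0,0,0.8],[0,0,0],1]])

```text
time: 0.52
tool_pos: [0.2459, 0.4916, 0.2298]
tool_rot: [-1.348, -2.838, 0.002]
contact_force: [-0.1, 1.1, 0.0]
gripper_width: 1.0
grip_force: 0.0
```

Run:
```python
from h import *
to((.553,.3131,.14))
```

```text
pos [0.2459 0.4916 0.2298] yaw_y 39.2 tilt [-0.0007 -0.0011] units [-13.3    5.01   3.59]
```

>>> step_arm(plan=[[[0,0,0],[-0.95,0.36,0.25],1],[[0,0,0],[-0.95,0.36,0.25],1],[[0,0,0],[-0.95,0.36,0.25],1],[[0,0,0],[-0.95,0.36,0.25],1],[[0,0,0],[-0.95,0.36,0.25],1]])

```text
time: 0.93
tool_pos: [0.3569, 0.4279, 0.1984]
tool_rot: [-1.341, -2.84, 0.001]
contact_force: [0.6, 0.7, 0.0]
gripper_width: 0.999
grip_force: 0.0
```

>>> step_arm(plan=[[[0,0,0],[-0.95,0.36,0.25],1],[[0,0,0],[-0.95,0.36,0.25],1],[[0,0,0],[-0.95,0.36,0.25],1],[[0,0,0],[-0.95,0.36,0.25],1],[[0,0,0],[-0.95,0.36,0.25],1]])

```text
time: 1.35
tool_pos: [0.4671, 0.3647, 0.167]
tool_rot: [-1.342, -2.84, 0.001]
contact_force: [-1.1, -0.0, -0.2]
gripper_width: 1.001
grip_force: 0.0
```

>>> step_arm(plan=[[[0,0,0],[-0.95,0.36,0.25],1],[[0,0,0],[-0.95,0.36,0.25],1],[[0,0,0],[-0.95,0.36,0.25],1],[[0,0,0],[-0.95,0.36,0.25],1],[[0,0,0],[0,0,0],1]])

```text
time: 1.77
tool_pos: [0.557, 0.3116, 0.1399]
tool_rot: [-1.348, -2.837, 0.006]
contact_force: [-0.3, -0.3, -0.6]
gripper_width: 1.001
grip_force: 0.0
```

Run:
```python
from h import *
to((.553,.3131,.049))
r=read_camera('wrist');cv2.imwrite('pics/w1.png',r['color'][:,:,::-1])
for n,p in dict(A=(.553,.3131,.069),T=(get_state()['tool_pos'])).items():print(n,proj(r,p))
```

```text
pos [0.557  0.3116 0.1399] yaw_y 39.16 tilt [-0.0021 -0.0033] units [ 0.15 -0.07  3.64]
A (np.float64(314.09209208386443), np.float64(215.59869107541022))
T (np.float64(315.1596253552899), np.float64(259.87799570383834))
```

View pics/w1.png

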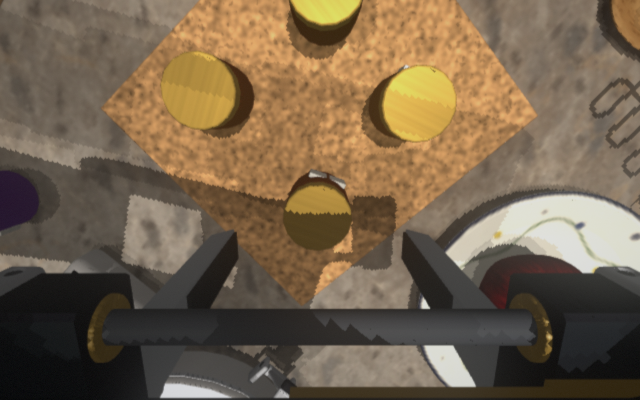

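The wrist view shows the brass lid at (317,216), where I expected it (314,216), sitting between the fingers. Now descend and grip.

>>> step_arm(plan=[[[0,0,0],[0.15,-0.1,0.9],1],[[0,0,0],[0,0,0.9],1],[[0,0,0],[0,0,0.9],1],[[0,0,0],[0,0,0.9],1],[[0,0,0],[0,0,0],1]])

```text
time: 2.23
tool_pos: [0.5457, 0.3157, 0.0473]
tool_rot: [-1.337, -2.835, 0.013]
contact_force: [-0.8, 0.3, -2.0]
gripper_width: 0.998
grip_force: 0.0
```

>>> step_arm(plan=[[[0,0,0],[0,0,0],-1],[[0,0,0],[0,0,0],-1],[[0,0,0],[0,0,0],-1],[[0,0,0],[0,0,0],-1],[[0,0,0],[0,0,0],-1]])

```text
time: 2.65
tool_pos: [0.5511, 0.3169, 0.0548]
tool_rot: [1.341, 2.839, 0.004]
contact_force: [-1.0, 0.1, -0.7]
gripper_width: 0.681
grip_force: 0.0
```

>>> step_arm(plan=[[[0,0,0],[0,0,0],-1],[[0,0,0],[0,0,0],-1],[[0,0,0],[0,0,-0.5],-1],[[0,0,0],[0,0,-1],-1],[[0,0,0],[0,0,-1],-1]])

```text
time: 3.07
tool_pos: [0.5491, 0.3158, 0.1149]
tool_rot: [-1.341, -2.838, 0.005]
contact_force: [-0.1, 0.5, -1.1]
gripper_width: 0.521
grip_force: 30.0
```

>>> step_arm(plan=[[[0,0,0],[0,0,-1],-1],[[0,0,0],[0,0,-1],-1],[[0,0,0],[0,0,-1],-1],[[0,0,0],[0,0,-0.5],-1],[[0,0,0],[0,0,0],-1]])

```text
time: 3.48
tool_pos: [0.5518, 0.3171, 0.208]
tool_rot: [1.34, 2.836, 0.01]
contact_force: [0.1, -0.2, -1.1]
gripper_width: 0.523
grip_force: 30.0
```

Run:
```python
from h import *
to((.652,-.0077,.200))
```

```text
pos [0.5518 0.3171 0.208 ] yaw_y 39.43 tilt [0.0075 0.0036] units [-12.58  -5.16   0.3 ]
```

>>> step_arm(plan=[[[0,0,0],[-0.5,-0.2,0],-1],[[0,0,0],[-0.9,-0.38,0],-1],[[0,0,0],[-0.9,-0.38,0],-1],[[0,0,0],[-0.9,-0.38,0],-1],[[0,0,0],[-0.9,-0.38,0],-1]])

```text
time: 3.9
tool_pos: [0.5812, 0.2076, 0.1996]
tool_rot: [-1.34, -2.837, 0.006]
contact_force: [0.4, -1.0, -2.0]
gripper_width: 0.524
grip_force: 30.0
```

>>> step_arm(plan=[[[0,0,0],[-0.9,-0.38,0],-1],[[0,0,0],[-0.9,-0.38,0],-1],[[0,0,0],[-0.9,-0.38,0],-1],[[0,0,0],[-0.9,-0.38,0],-1],[[0,0,0],[-0.9,-0.38,0],-1]])

```text
time: 4.32
tool_pos: [0.6158, 0.0904, 0.1996]
tool_rot: [-1.341, -2.836, 0.005]
contact_force: [0.6, 1.3, -1.5]
gripper_width: 0.524
grip_force: 30.0
```

>>> step_arm(plan=[[[0,0,0],[-0.9,-0.38,0],-1],[[0,0,0],[-0.9,-0.38,0],-1],[[0,0,0],[-0.9,-0.38,0],-1],[[0,0,0],[-0.9,-0.38,0],-1],[[0,0,0],[-0.4,0,0],-1]])

```text
time: 4.73
tool_pos: [0.6499, -0.013, 0.1996]
tool_rot: [-1.346, -2.834, 0.006]
contact_force: [0.1, 0.5, -1.4]
gripper_width: 0.521
grip_force: 30.0
```

>>> step_arm(plan=[[[0,0,0],[0,0,0],-1],[[0,0,0],[0,0,0],-1]])

```text
time: 4.9
tool_pos: [0.6504, -0.0085, 0.2009]
tool_rot: [-1.341, -2.837, 0.001]
contact_force: [0.1, 1.3, -1.8]
gripper_width: 0.527
grip_force: 30.0
```

Run:
```python
from h import *
to((.652,-.0077,.108))
w=read_camera('wrist');s=read_camera('scene')
a=cv2.resize(w['color'],(640,400));b=cv2.resize(s['color'][130:330,230:430],(400,400))
cv2.imwrite('pics/p2.png',np.hstack([a[:,240:],b])[:,:,::-1])
P=get_state()['tool_pos']
for dz in (.02,-.044):
  q=P+[0,0,dz];print(proj(w,q),proj(s,q))
```

```text
pos [ 0.6504 -0.0085  0.2009] yaw_y 39.38 tilt [-0.0036  0.0013] units [-0.03  0.08  3.72]
(np.float64(317.2916717046135), np.float64(282.0312349707508)) (np.float64(321.69744096641796), np.float64(161.97755114377972))
(np.float64(318.0969629902768), np.float64(233.1410592805174)) (np.float64(321.8223446791766), np.float64(177.67783980248475))
```

View pics/p2.png

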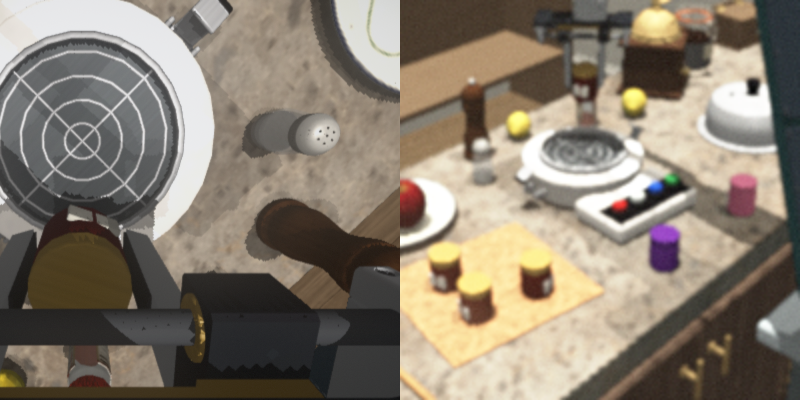

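The held jar's lid is at scene (322,162), where predicted, so the grasp is normal. The wrist view shows the trivet centre at (323,140), which I'll use to refine the pan centre.

Run:
```python
from h import *
w=read_camera('wrist')
print(onplane(w,323,140,.064).round(4))
```

```text
[0.6211 0.0358 0.064 ]
```

>>> step_arm(plan=[[[0,0,0],[0.1,0.2,0],-1],[[0,0,0],[0,0,0.9],-1],[[0,0,0],[0,0,0.9],-1],[[0,0,0],[0,0,0.7],-1],[[0,0,0],[0,0,0],-1]])

```text
time: 5.47
tool_pos: [0.6506, -0.0017, 0.1354]
tool_rot: [-1.336, -2.834, 0.004]
contact_force: [-1.4, -0.5, -2.4]
gripper_width: 0.515
grip_force: 30.0
```

>>> step_arm(plan=[[[0,0,0],[0,0,0],-1],[[0,0,0],[0,0,0.4],-1],[[0,0,0],[0,0,0.4],-1],[[0,0,0],[0,0,0.2],-1],[[0,0,0],[0,0,0.1],-1]])

```text
time: 5.88
tool_pos: [0.653, -0.0012, 0.1181]
tool_rot: [-1.34, -2.841, -0.006]
contact_force: [-10.1, 5.9, 20.2]
gripper_width: 0.522
grip_force: 30.0
```

>>> step_arm(plan=[[[0,0,0],[0,0,0],-1],[[0,0,0],[0,0,0],-1]])

```text
time: 6.05
tool_pos: [0.653, -0.0012, 0.1183]
tool_rot: [1.34, 2.841, 0.006]
contact_force: [-9.0, 5.0, 13.6]
gripper_width: 0.527
grip_force: 30.0
```

The contact force points inward, so the jar bottom is on the ring chamfer: it sits about 4 mm off-centre in the pads. I'll lift slightly and shift inward.

>>> step_arm(plan=[[[0,0,0],[0,0,-0.5],-1],[[0,0,0],[0.2,0,0],-1],[[0,0,0],[0,0,0],-1],[[0,0,0],[0,0,0.4],-1],[[0,0,0],[0,0,0.2],-1]])

```text
time: 6.47
tool_pos: [0.652, -0.0007, 0.1121]
tool_rot: [1.34, 2.835, 0.0]
contact_force: [-2.1, -2.1, 19.4]
gripper_width: 0.526
grip_force: 30.0
```

>>> step_arm(plan=[[[0,0,0],[0,0,0.1],-1],[[0,0,0],[0,0,0],-1],[[0,0,0],[0,0,0],-1]])

```text
time: 6.72
tool_pos: [0.6524, -0.0011, 0.1118]
tool_rot: [1.34, 2.833, 0.001]
contact_force: [0.3, -1.9, 12.9]
gripper_width: 0.524
grip_force: 30.0
```

Only vertical force remains, and the height matches the pick offset (0.0498), so the jar stands on the floor. I'll release it and rise.

>>> step_arm(plan=[[[0,0,0],[0,0,0],0.6],[[0,0,0],[0,0,0],0.6],[[0,0,0],[0,0,0],0.6],[[0,0,0],[0,0,-0.5],0.8],[[0,0,0],[0,0,-1],1]])

```text
time: 7.13
tool_pos: [0.6473, 0.0007, 0.1405]
tool_rot: [-1.338, -2.831, 0.006]
contact_force: [1.3, 1.0, -0.6]
gripper_width: 0.845
grip_force: 0.0
```

>>> step_arm(plan=[[[0,0,0],[0,0,-1],1],[[0,0,0],[0,0,-1],1],[[0,0,0],[0,0,-0.5],1],[[0,0,0],[0,0,0],1],[[0,0,0],[0,0,0],1]])

```text
time: 7.55
tool_pos: [0.6503, 0.0005, 0.2082]
tool_rot: [1.341, 2.84, 0.001]
contact_force: [0.4, 0.7, -0.5]
gripper_width: 1.004
grip_force: 0.0
```

Run:
```python
from h import *
to((.4403,.330,.200))
w=read_camera('wrist')
for lo in ((20,110,50),): 
  for b in blobs(w['color'],lo,(35,255,255),(150,60,500,310),300): print(np.round(b,1),onplane(w,b[0],b[1],.128).round(4))
```

```text
pos [6.503e-01 5.000e-04 2.082e-01] yaw_y 39.43 tilt [ 0.0009 -0.    ] units [15.52  1.88  0.32]
[ 320.   221.5 2075.    62.    65. ] [ 0.6544 -0.0008  0.128 ]
```

Jar 1 stands about 49 mm from the centre, at (0.654,-0.001). Next is jar D at (0.440,0.330).

>>> step_arm(plan=[[[0,0,0],[1,0.12,0],1],[[0,0,0],[1,0.12,0],1],[[0,0,0],[1,0.12,0],1],[[0,0,0],[1,0.12,0],1],[[0,0,0],[1,0.12,0],1]])

```text
time: 8.02
tool_pos: [0.5804, 0.1072, 0.2048]
tool_rot: [-1.34, -2.836, 0.004]
contact_force: [-0.6, 0.1, 0.6]
gripper_width: 1.001
grip_force: 0.0
```

>>> step_arm(plan=[[[0,0,0],[1,0.12,0],1],[[0,0,0],[1,0.12,0],1],[[0,0,0],[1,0.12,0],1],[[0,0,0],[1,0.12,0],1],[[0,0,0],[1,0.12,0],1]])

```text
time: 8.43
tool_pos: [0.5126, 0.2132, 0.205]
tool_rot: [-1.34, -2.837, 0.005]
contact_force: [-0.1, -0.4, 0.4]
gripper_width: 0.997
grip_force: 0.0
```

>>> step_arm(plan=[[[0,0,0],[1,0.12,0],1],[[0,0,0],[1,0.12,0.4],1],[[0,0,0],[1,0.12,0.6],1],[[0,0,0],[1,0.12,0.6],1],[[0,0,0],[1,0.12,0.6],1]])

```text
time: 8.85
tool_pos: [0.4447, 0.3189, 0.1497]
tool_rot: [-1.341, -2.838, 0.005]
contact_force: [-0.6, 0.2, -0.2]
gripper_width: 1.004
grip_force: 0.0
```

>>> step_arm(plan=[[[0,0,0],[0.5,0,0.4],1],[[0,0,0],[0,0,0],1],[[0,0,0],[0,0,0],1]])

```text
time: 9.1
tool_pos: [0.438, 0.3277, 0.1412]
tool_rot: [-1.34, -2.84, 0.005]
contact_force: [-1.0, 0.3, 0.8]
gripper_width: 0.995
grip_force: 0.0
```

```bash
cat >> h.py <<'E'
def lid(z=.069,near=None):
    w=read_camera('wrist')
    L=[(b[2],onplane(w,b[0],b[1],z)) for b in blobs(w['color'],(20,110,50),(35,255,255),(150,0,500,310),300)]
    for a,p in L: print('lid',a,p.round(4))
E
python3 - <<'E'
from h import *
lid()
to((.4403,.330,.049))
E
```

```text
lid 4159 [0.4657 0.4315 0.069 ]
lid 1477 [0.435  0.3408 0.069 ]
lid 302 [0.5436 0.4005 0.069 ]
pos [0.4391 0.3275 0.1425] yaw_y 39.42 tilt [-0.0004 -0.0013] units [0.05 0.1  3.74]
```

>>> step_arm(plan=[[[0,0,0],[0.1,0.1,0.9],1],[[0,0,0],[0,0,0.9],1],[[0,0,0],[0,0,0.9],1],[[0,0,0],[0,0,0.9],0.6],[[0,0,0],[0,0,0.2],0.4]])

```text
time: 9.57
tool_pos: [0.4385, 0.3294, 0.045]
tool_rot: [-1.344, -2.837, 0.007]
contact_force: [-0.7, -0.9, -0.1]
gripper_width: 0.895
grip_force: 0.0
```

>>> step_arm(plan=[[[0,0,0],[0,0,0],-1],[[0,0,0],[0,0,0],-1],[[0,0,0],[0,0,0],-1],[[0,0,0],[0,0,0],-1],[[0,0,0],[0,0,0],-1]])

```text
time: 9.98
tool_pos: [0.44, 0.3322, 0.0497]
tool_rot: [1.341, 2.839, 0.003]
contact_force: [-2.3, -2.8, 2.5]
gripper_width: 0.54
grip_force: 1.5
```

>>> step_arm(plan=[[[0,0,0],[0,0,0],-1],[[0,0,0],[0,0,0],-1],[[0,0,0],[0,0,0],-1],[[0,0,0],[0,0,0],-1]])

```text
time: 10.32
tool_pos: [0.4398, 0.3321, 0.0496]
tool_rot: [1.341, 2.839, 0.002]
contact_force: [-0.7, -1.7, 5.2]
gripper_width: 0.525
grip_force: 30.0
```

>>> step_arm(plan=[[[0,0,0],[0,0,-0.5],-1],[[0,0,0],[0,0,-1],-1],[[0,0,0],[0,0,-1],-1],[[0,0,0],[0,0,-1],-1],[[0,0,0],[0,0,-1],-1]])

```text
time: 10.73
tool_pos: [0.4387, 0.3319, 0.1617]
tool_rot: [-1.341, -2.84, 0.0]
contact_force: [0.4, -0.3, -1.8]
gripper_width: 0.526
grip_force: 30.0
```

>>> step_arm(plan=[[[0,0,0],[0,0,-1],-1],[[0,0,0],[0,0,-0.7],-1],[[0,0,0],[0,0,0],-1],[[0,0,0],[0,0,0],-1]])

```text
time: 11.07
tool_pos: [0.4394, 0.3322, 0.2039]
tool_rot: [1.341, 2.84, 0.003]
contact_force: [-1.3, -0.1, -2.3]
gripper_width: 0.523
grip_force: 30.0
```

Run:
```python
from h import *
to((.588,.073,.200))
```

```text
pos [0.4394 0.3322 0.2039] yaw_y 39.44 tilt [0.002  0.0014] units [-11.78  -2.     0.15]
```

>>> step_arm(plan=[[[0,0,0],[-0.7,-0.2,0],-1],[[0,0,0],[-1,-0.2,0],-1],[[0,0,0],[-1,-0.2,0],-1],[[0,0,0],[-1,-0.2,0],-1],[[0,0,0],[-1,-0.2,0],-1]])

```text
time: 11.48
tool_pos: [0.4936, 0.2239, 0.2]
tool_rot: [-1.34, -2.838, 0.005]
contact_force: [0.3, -0.7, -0.7]
gripper_width: 0.526
grip_force: 30.0
```

>>> step_arm(plan=[[[0,0,0],[-1,-0.2,0],-1],[[0,0,0],[-1,-0.2,0],-1],[[0,0,0],[-1,-0.2,0],-1],[[0,0,0],[-1,-0.2,0],-1],[[0,0,0],[-1,-0.2,0],-1]])

```text
time: 11.9
tool_pos: [0.5537, 0.1116, 0.2]
tool_rot: [-1.34, -2.837, 0.004]
contact_force: [1.0, 0.6, -1.9]
gripper_width: 0.524
grip_force: 30.0
```

>>> step_arm(plan=[[[0,0,0],[-1,0,0],-1],[[0,0,0],[-1,0,0],-1],[[0,0,0],[0,0,0],-1],[[0,0,0],[0,0,0],-1]])

```text
time: 12.23
tool_pos: [0.5855, 0.0732, 0.1999]
tool_rot: [-1.343, -2.835, 0.003]
contact_force: [0.2, 0.5, -1.4]
gripper_width: 0.528
grip_force: 30.0
```

Run:
```python
from h import *
to((.588,.073,.114))
```

```text
pos [0.5855 0.0732 0.1999] yaw_y 39.3 tilt [-0.0054  0.0004] units [-0.08  0.08  3.43]
```

>>> step_arm(plan=[[[0,0,0],[0,0.1,1],-1],[[0,0,0],[0,0,1],-1],[[0,0,0],[0,0,0.8],-1],[[0,0,0],[0,0,0],-1],[[0,0,0],[0,0,0],-1]])

```text
time: 12.65
tool_pos: [0.5861, 0.0767, 0.1307]
tool_rot: [-1.338, -2.837, 0.003]
contact_force: [0.2, 0.3, -1.5]
gripper_width: 0.525
grip_force: 30.0
```

>>> step_arm(plan=[[[0,0,0],[0,0,0.3],-1],[[0,0,0],[0,0,0.2],-1],[[0,0,0],[0,0,0.2],-1],[[0,0,0],[0,0,0.1],-1],[[0,0,0],[0,0,0],-1]])

```text
time: 13.07
tool_pos: [0.588, 0.0758, 0.1125]
tool_rot: [-1.342, -2.84, 0.0]
contact_force: [-0.0, 0.1, -2.6]
gripper_width: 0.523
grip_force: 30.0
```

>>> step_arm(plan=[[[0,0,0],[0,0,0.1],-1],[[0,0,0],[0,0,0.1],-1],[[0,0,0],[0,0,0.1],-1],[[0,0,0],[0,0,0],-1],[[0,0,0],[0,0,0],-1]])

```text
time: 13.48
tool_pos: [0.5887, 0.0757, 0.1086]
tool_rot: [1.341, 2.839, 0.002]
contact_force: [-4.3, -0.2, 8.0]
gripper_width: 0.528
grip_force: 30.0
```

On the floor at 0.1086. Release, rise, and go to jar C.

>>> step_arm(plan=[[[0,0,0],[0,0,0],0.6],[[0,0,0],[0,0,0],0.6],[[0,0,0],[0,0,0],0.6],[[0,0,0],[0,0,-0.5],0.8],[[0,0,0],[0,0,-1],1]])

```text
time: 13.9
tool_pos: [0.5859, 0.0756, 0.1396]
tool_rot: [-1.339, -2.834, 0.006]
contact_force: [0.1, -0.6, -1.2]
gripper_width: 0.845
grip_force: 0.0
```

>>> step_arm(plan=[[[0,0,0],[0,0,-1],1],[[0,0,0],[0,0,-1],1],[[0,0,0],[0,0,-0.5],1],[[0,0,0],[0,0,0],1],[[0,0,0],[0,0,0],1]])

```text
time: 14.32
tool_pos: [0.5885, 0.0758, 0.206]
tool_rot: [1.341, 2.839, 0.001]
contact_force: [-0.1, 0.3, -0.1]
gripper_width: 0.997
grip_force: 0.0
```

Run:
```python
from h import *
lid(.128)
to((.4649,.4311,.200))
```

```text
lid 2186 [0.591  0.0765 0.128 ]
pos [0.5878 0.0757 0.2044] yaw_y 39.43 tilt [-0.0016 -0.    ] units [14.1   5.23  0.18]
```

>>> step_arm(plan=[[[0,0,0],[1,0.37,0],1],[[0,0,0],[1,0.37,0],1],[[0,0,0],[1,0.37,0],1],[[0,0,0],[1,0.37,0],1],[[0,0,0],[1,0.37,0],1]])

```text
time: 14.78
tool_pos: [0.5429, 0.2024, 0.2025]
tool_rot: [-1.341, -2.837, 0.005]
contact_force: [0.3, -0.1, -0.1]
gripper_width: 1.005
grip_force: 0.0
```

>>> step_arm(plan=[[[0,0,0],[1,0.37,0],1],[[0,0,0],[1,0.37,0],1],[[0,0,0],[1,0.37,0],1],[[0,0,0],[1,0.37,0],1],[[0,0,0],[1,0.37,0],1]])

```text
time: 15.2
tool_pos: [0.4993, 0.3282, 0.2025]
tool_rot: [-1.341, -2.838, 0.006]
contact_force: [0.4, 0.3, 0.2]
gripper_width: 0.999
grip_force: 0.0
```

>>> step_arm(plan=[[[0,0,0],[1,0.37,0.6],1],[[0,0,0],[1,0.37,0.6],1],[[0,0,0],[1,0.37,0.6],1],[[0,0,0],[1,0.37,0.6],1],[[0,0,0],[0,0,0],1]])

```text
time: 15.62
tool_pos: [0.461, 0.4304, 0.1381]
tool_rot: [-1.332, -2.837, 0.014]
contact_force: [-0.9, -0.5, 0.2]
gripper_width: 0.998
grip_force: 0.0
```

>>> step_arm(plan=[[[0,0,0],[0,0,0],1],[[0,0,0],[0,0,0],1]])

```text
time: 15.78
tool_pos: [0.4656, 0.4275, 0.1439]
tool_rot: [-1.342, -2.84, 0.005]
contact_force: [-0.9, -0.1, 0.7]
gripper_width: 1.0
grip_force: 0.0
```

Run:
```python
from h import *
lid()
to((.4649,.4311,.049))
```

```text
lid 1718 [0.4599 0.4396 0.069 ]
lid 308 [0.4666 0.4172 0.069 ]
lid 1562 [0.5506 0.4199 0.069 ]
pos [0.4663 0.4274 0.145 ] yaw_y 39.38 tilt [-0.0004 -0.001 ] units [0.15 0.05 3.84]
```

>>> step_arm(plan=[[[0,0,0],[0.15,0.1,0.9],1],[[0,0,0],[0,0,0.9],1],[[0,0,0],[0,0,0.9],1],[[0,0,0],[0,0,0.9],0.6],[[0,0,0],[0,0,0.25],0.4]])

```text
time: 16.25
tool_pos: [0.4647, 0.4302, 0.0458]
tool_rot: [-1.344, -2.837, 0.008]
contact_force: [-0.9, 0.0, -0.8]
gripper_width: 0.892
grip_force: 0.0
```

>>> step_arm(plan=[[[0,0,0],[0,0,0],-1],[[0,0,0],[0,0,0],-1],[[0,0,0],[0,0,0],-1],[[0,0,0],[0,0,0],-1],[[0,0,0],[0,0,0],-1]])

```text
time: 16.67
tool_pos: [0.4658, 0.433, 0.0513]
tool_rot: [1.342, 2.84, 0.002]
contact_force: [-1.2, -1.6, 1.9]
gripper_width: 0.541
grip_force: 1.4
```

>>> step_arm(plan=[[[0,0,0],[0,0,0],-1],[[0,0,0],[0,0,0],-1],[[0,0,0],[0,0,0],-1],[[0,0,0],[0,0,0],-1]])

```text
time: 17.0
tool_pos: [0.4657, 0.4329, 0.0512]
tool_rot: [1.341, 2.84, 0.001]
contact_force: [-2.2, -2.7, 6.8]
gripper_width: 0.529
grip_force: 30.0
```

>>> step_arm(plan=[[[0,0,0],[0,0,-0.5],-1],[[0,0,0],[0,0,-1],-1],[[0,0,0],[0,0,-1],-1],[[0,0,0],[0,0,-1],-1],[[0,0,0],[0,0,-1],-1]])

```text
time: 17.42
tool_pos: [0.4655, 0.433, 0.1633]
tool_rot: [1.342, 2.84, 0.001]
contact_force: [-0.4, -0.3, -1.2]
gripper_width: 0.524
grip_force: 30.0
```

>>> step_arm(plan=[[[0,0,0],[0,0,-1],-1],[[0,0,0],[0,0,-0.9],-1],[[0,0,0],[0,0,0],-1],[[0,0,0],[0,0,0],-1]])

```text
time: 17.75
tool_pos: [0.4662, 0.4335, 0.2112]
tool_rot: [1.341, 2.839, 0.006]
contact_force: [-0.8, -0.6, -2.3]
gripper_width: 0.528
grip_force: 30.0
```

Run:
```python
from h import *
to((.6586,.0663,.205))
to((.5814,.0027,.205))
```

```text
pos [0.4662 0.4335 0.2112] yaw_y 39.43 tilt [0.0036 0.0029] units [-16.23  -3.39   0.23]
pos [0.4662 0.4335 0.2112] yaw_y 39.43 tilt [0.0036 0.0029] units [-16.24  -7.39   0.21]
```

>>> step_arm(plan=[[[0,0,0],[-0.6,-0.2,0],-1],[[0,0,0],[-1,-0.2,0],-1],[[0,0,0],[-1,-0.2,0],-1],[[0,0,0],[-1,-0.2,0],-1],[[0,0,0],[-1,-0.2,0],-1]])

```text
time: 18.17
tool_pos: [0.5188, 0.3255, 0.2059]
tool_rot: [-1.341, -2.838, 0.007]
contact_force: [-0.6, -0.2, -2.1]
gripper_width: 0.524
grip_force: 30.0
```

>>> step_arm(plan=[[[0,0,0],[-1,-0.2,0],-1],[[0,0,0],[-1,-0.2,0],-1],[[0,0,0],[-1,-0.2,0],-1],[[0,0,0],[-1,-0.2,0],-1],[[0,0,0],[-1,-0.2,0],-1]])

```text
time: 18.58
tool_pos: [0.5787, 0.2129, 0.2059]
tool_rot: [-1.341, -2.837, 0.006]
contact_force: [0.5, -0.5, -0.3]
gripper_width: 0.525
grip_force: 30.0
```

>>> step_arm(plan=[[[0,0,0],[-1,-0.2,0],-1],[[0,0,0],[-1,-0.2,0],-1],[[0,0,0],[-1,-0.2,0],-1],[[0,0,0],[-1,-0.2,0],-1],[[0,0,0],[-1,-0.2,0],-1]])

```text
time: 19.0
tool_pos: [0.6385, 0.1007, 0.2058]
tool_rot: [-1.341, -2.836, 0.005]
contact_force: [1.3, 0.2, -0.9]
gripper_width: 0.521
grip_force: 30.0
```

>>> step_arm(plan=[[[0,0,0],[-1,-0.2,0],-1],[[0,0,0],[-0.6,-0.2,0],-1],[[0,0,0],[0,0,0],-1],[[0,0,0],[0,0,0],-1],[[0,0,0],[0,0,0],-1]])

```text
time: 19.42
tool_pos: [0.6562, 0.0667, 0.2082]
tool_rot: [-1.34, -2.839, 0.0]
contact_force: [-0.3, 0.5, -1.4]
gripper_width: 0.525
grip_force: 30.0
```

Run:
```python
from h import *
to((.6586,.0663,.110))
```

```text
pos [0.6562 0.0667 0.2082] yaw_y 39.46 tilt [-0.0021  0.0009] units [-0.08  0.07  3.93]
```

>>> step_arm(plan=[[[0,0,0],[0,0.1,1],-1],[[0,0,0],[0,0,1],-1],[[0,0,0],[0,0,1],-1],[[0,0,0],[0,0,0.4],-1],[[0,0,0],[0,0,0],-1]])

```text
time: 19.83
tool_pos: [0.6563, 0.069, 0.1202]
tool_rot: [-1.336, -2.835, 0.005]
contact_force: [-1.1, -0.2, -1.9]
gripper_width: 0.523
grip_force: 30.0
```

>>> step_arm(plan=[[[0,0,0],[0,0,0],-1],[[0,0,0],[0,0,0.2],-1],[[0,0,0],[0,0,0.2],-1],[[0,0,0],[0,0,0.1],-1],[[0,0,0],[0,0,0],-1]])

```text
time: 20.25
tool_pos: [0.6589, 0.0676, 0.1117]
tool_rot: [-1.342, -2.84, -0.0]
contact_force: [-0.1, 0.1, -1.8]
gripper_width: 0.524
grip_force: 30.0
```

>>> step_arm(plan=[[[0,0,0],[0,0,0.1],-1],[[0,0,0],[0,0,0],-1],[[0,0,0],[0,0,0],-1]])

```text
time: 20.5
tool_pos: [0.6595, 0.0676, 0.1103]
tool_rot: [1.341, 2.839, 0.001]
contact_force: [-0.2, 0.3, 1.0]
gripper_width: 0.521
grip_force: 30.0
```

>>> step_arm(plan=[[[0,0,0],[0,0,0],0.5],[[0,0,0],[0,0,0],0.5],[[0,0,0],[0,0,0],0.5],[[0,0,0],[0,0,-0.5],0.5],[[0,0,0],[0,0,-1],0.5]])

```text
time: 20.92
tool_pos: [0.6567, 0.0675, 0.1432]
tool_rot: [-1.339, -2.834, 0.006]
contact_force: [-1.1, -0.2, 0.4]
gripper_width: 0.751
grip_force: 0.0
```

>>> step_arm(plan=[[[0,0,0],[0,0,-1],0.6],[[0,0,0],[0,0,-1],1],[[0,0,0],[0,0,-0.5],1],[[0,0,0],[0,0,0],1],[[0,0,0],[0,0,0],1]])

```text
time: 21.33
tool_pos: [0.6593, 0.0676, 0.2101]
tool_rot: [1.341, 2.839, 0.001]
contact_force: [-0.7, 0.2, 0.3]
gripper_width: 0.996
grip_force: 0.0
```

Run:
```python
from h import *
lid(.128)
to((.5529,.4133,.200))
```

```text
lid 3603 [0.5915 0.0757 0.128 ]
lid 1969 [0.6569 0.0697 0.128 ]
lid 2807 [ 0.6555 -0.0016  0.128 ]
pos [0.6586 0.0676 0.2082] yaw_y 39.42 tilt [-0.0015 -0.    ] units [13.37  5.52  0.33]
```

>>> step_arm(plan=[[[0,0,0],[1,0.4,0],1],[[0,0,0],[1,0.4,0],1],[[0,0,0],[1,0.4,0],1],[[0,0,0],[1,0.4,0],1],[[0,0,0],[1,0.4,0],1]])

```text
time: 21.8
tool_pos: [0.6167, 0.1967, 0.2061]
tool_rot: [-1.341, -2.837, 0.005]
contact_force: [0.4, -0.4, -0.0]
gripper_width: 1.0
grip_force: 0.0
```

>>> step_arm(plan=[[[0,0,0],[1,0.4,0],1],[[0,0,0],[1,0.4,0],1],[[0,0,0],[1,0.4,0],1],[[0,0,0],[1,0.4,0],1],[[0,0,0],[1,0.4,0],1]])

```text
time: 22.22
tool_pos: [0.5759, 0.325, 0.2061]
tool_rot: [-1.341, -2.838, 0.006]
contact_force: [0.4, 0.2, 0.3]
gripper_width: 1.002
grip_force: 0.0
```

>>> step_arm(plan=[[[0,0,0],[1,0.5,0.7],1],[[0,0,0],[1,0.5,0.7],1],[[0,0,0],[1,0.5,0.6],1],[[0,0,0],[0.4,0,0.6],1],[[0,0,0],[0,0,0],1]])

```text
time: 22.63
tool_pos: [0.5479, 0.4145, 0.1363]
tool_rot: [-1.333, -2.836, 0.016]
contact_force: [-0.0, 0.5, -0.9]
gripper_width: 1.001
grip_force: 0.0
```

>>> step_arm(plan=[[[0,0,0],[0,0,0],1],[[0,0,0],[0,0,0],1]])

```text
time: 22.8
tool_pos: [0.5527, 0.4127, 0.1437]
tool_rot: [-1.343, -2.84, 0.002]
contact_force: [-0.7, -0.4, -0.2]
gripper_width: 1.0
grip_force: 0.0
```

Run:
```python
from h import *
lid()
to((.5529,.4133,.049))
```

```text
lid 1378 [0.5492 0.4236 0.069 ]
pos [0.5533 0.4127 0.1449] yaw_y 39.35 tilt [0.001 0.   ] units [ 0.03 -0.    3.84]
```

>>> step_arm(plan=[[[0,0,0],[0,0,0.9],1],[[0,0,0],[0,0,0.9],1],[[0,0,0],[0,0,0.9],1],[[0,0,0],[0,0,0.9],0.6],[[0,0,0],[0,0,0.3],0.4]])

```text
time: 23.27
tool_pos: [0.552, 0.4115, 0.044]
tool_rot: [-1.344, -2.837, 0.006]
contact_force: [-0.7, -0.1, -0.4]
gripper_width: 0.891
grip_force: 0.0
```

>>> step_arm(plan=[[[0,0,0],[0,0,0],-1],[[0,0,0],[0,0,0],-1],[[0,0,0],[0,0,0],-1],[[0,0,0],[0,0,0],-1],[[0,0,0],[0,0,0],-1]])

```text
time: 23.68
tool_pos: [0.554, 0.4146, 0.0493]
tool_rot: [1.341, 2.838, 0.007]
contact_force: [2.2, 1.4, 1.7]
gripper_width: 0.541
grip_force: 1.2
```

>>> step_arm(plan=[[[0,0,0],[0,0,0],-1],[[0,0,0],[0,0,0],-1],[[0,0,0],[0,0,0],-1],[[0,0,0],[0,0,0],-1]])

```text
time: 24.02
tool_pos: [0.5541, 0.4147, 0.0492]
tool_rot: [1.34, 2.838, 0.007]
contact_force: [1.7, 1.9, 5.3]
gripper_width: 0.525
grip_force: 30.0
```

>>> step_arm(plan=[[[0,0,0],[0,0,-0.5],-1],[[0,0,0],[0,0,-1],-1],[[0,0,0],[0,0,-1],-1],[[0,0,0],[0,0,-1],-1],[[0,0,0],[0,0,-1],-1]])

```text
time: 24.43
tool_pos: [0.5509, 0.4129, 0.1588]
tool_rot: [-1.34, -2.838, 0.007]
contact_force: [-0.5, -0.3, -1.7]
gripper_width: 0.526
grip_force: 30.0
```

>>> step_arm(plan=[[[0,0,0],[0,0,-1],-1],[[0,0,0],[0,0,-0.9],-1],[[0,0,0],[0,0,0],-1],[[0,0,0],[0,0,0],-1]])

```text
time: 24.77
tool_pos: [0.5523, 0.4138, 0.2075]
tool_rot: [1.342, 2.84, 0.001]
contact_force: [0.1, 0.0, -2.6]
gripper_width: 0.525
grip_force: 30.0
```

Run:
```python
from h import *
to((.5814,.0027,.205))
```

```text
pos [0.5523 0.4138 0.2075] yaw_y 39.43 tilt [0.0006 0.0005] units [-13.44  -9.54   0.09]
```

>>> step_arm(plan=[[[0,0,0],[-0.4,-0.3,0],-1],[[0,0,0],[-0.8,-0.6,0],-1],[[0,0,0],[-1,-0.7,0],-1],[[0,0,0],[-1,-0.7,0],-1],[[0,0,0],[-1,-0.7,0],-1]])

```text
time: 25.18
tool_pos: [0.5594, 0.2823, 0.2028]
tool_rot: [-1.34, -2.837, 0.009]
contact_force: [0.2, -0.4, -2.9]
gripper_width: 0.528
grip_force: 30.0
```

>>> step_arm(plan=[[[0,0,0],[-1,-0.7,0],-1],[[0,0,0],[-1,-0.7,0],-1],[[0,0,0],[-1,-0.7,0],-1],[[0,0,0],[-1,-0.7,0],-1],[[0,0,0],[-1,-0.7,0],-1]])

```text
time: 25.6
tool_pos: [0.5709, 0.1303, 0.2032]
tool_rot: [-1.34, -2.836, 0.006]
contact_force: [0.9, 0.1, -1.8]
gripper_width: 0.527
grip_force: 30.0
```

>>> step_arm(plan=[[[0,0,0],[-1,-0.7,0],-1],[[0,0,0],[-1,-0.7,0],-1],[[0,0,0],[-1,-0.7,0],-1],[[0,0,0],[-0.8,-0.6,0],-1],[[0,0,0],[-0.4,-0.3,0],-1]])

```text
time: 26.02
tool_pos: [0.5797, 0.0004, 0.2033]
tool_rot: [-1.345, -2.833, 0.006]
contact_force: [0.1, -1.2, -1.9]
gripper_width: 0.526
grip_force: 30.0
```

>>> step_arm(plan=[[[0,0,0],[0,0,0],-1],[[0,0,0],[0,0,0],-1]])

```text
time: 26.18
tool_pos: [0.5807, 0.0041, 0.205]
tool_rot: [-1.342, -2.836, 0.0]
contact_force: [0.5, 0.1, -2.0]
gripper_width: 0.524
grip_force: 30.0
```

Run:
```python
from h import *
to((.5814,.0027,.110))
```

```text
pos [0.5807 0.0041 0.205 ] yaw_y 39.36 tilt [-0.0034  0.0015] units [-0.07 -0.01  3.8 ]
```

>>> step_arm(plan=[[[0,0,0],[-0.1,0,1],-1],[[0,0,0],[0,0,1],-1],[[0,0,0],[0,0,1],-1],[[0,0,0],[0,0,0.3],-1],[[0,0,0],[0,0,0],-1]])

```text
time: 26.6
tool_pos: [0.581, 0.004, 0.1206]
tool_rot: [-1.336, -2.835, 0.003]
contact_force: [-0.2, 0.1, -2.0]
gripper_width: 0.523
grip_force: 30.0
```

>>> step_arm(plan=[[[0,0,0],[0,0,0],-1],[[0,0,0],[0,0,0.2],-1],[[0,0,0],[0,0,0.2],-1],[[0,0,0],[0,0,0.1],-1],[[0,0,0],[0,0,0],-1]])

```text
time: 27.02
tool_pos: [0.5832, 0.0022, 0.1116]
tool_rot: [-1.342, -2.84, -0.0]
contact_force: [-0.1, -0.6, -2.4]
gripper_width: 0.527
grip_force: 30.0
```

>>> step_arm(plan=[[[0,0,0],[0,0,0.1],-1],[[0,0,0],[0,0,0],-1],[[0,0,0],[0,0,0],-1]])

```text
time: 27.27
tool_pos: [0.5833, 0.0021, 0.1093]
tool_rot: [-1.342, -2.84, -0.0]
contact_force: [0.4, -0.3, -3.1]
gripper_width: 0.526
grip_force: 30.0
```

>>> step_arm(plan=[[[0,0,0],[0,0,0.1],-1],[[0,0,0],[0,0,0],-1],[[0,0,0],[0,0,0],-1]])

```text
time: 27.52
tool_pos: [0.5838, 0.002, 0.1082]
tool_rot: [1.341, 2.839, 0.001]
contact_force: [-1.8, 0.8, 3.9]
gripper_width: 0.524
grip_force: 30.0
```

>>> step_arm(plan=[[[0,0,0],[0,0,0],0.5],[[0,0,0],[0,0,0],0.5],[[0,0,0],[0,0,0],0.5],[[0,0,0],[0,0,-0.5],0.5],[[0,0,0],[0,0,-1],0.5]])

```text
time: 27.93
tool_pos: [0.581, 0.0024, 0.1409]
tool_rot: [-1.339, -2.833, 0.004]
contact_force: [-0.1, 0.5, -0.7]
gripper_width: 0.747
grip_force: 0.0
```

>>> step_arm(plan=[[[0,0,0],[0,0,-1],0.6],[[0,0,0],[0,0,-1],0],[[0,0,0],[0,0,-1],0],[[0,0,0],[0,0,-1],0],[[0,0,0],[0,0,-1],0]])

```text
time: 28.35
tool_pos: [0.5833, 0.0022, 0.2714]
tool_rot: [1.341, 2.84, 0.001]
contact_force: [0.3, 0.1, -0.1]
gripper_width: 0.553
grip_force: 0.0
```

>>> step_arm(plan=[[[0,0,0],[1,0,0],0],[[0,0,0],[1,0,0],0],[[0,0,0],[1,0,0],0],[[0,0,0],[1,0,0],0],[[0,0,0],[0,0,0],0]])

```text
time: 28.77
tool_pos: [0.5178, 0.0823, 0.271]
tool_rot: [1.336, 2.843, 0.004]
contact_force: [0.3, -0.2, -0.1]
gripper_width: 0.5
grip_force: 0.0
```

Run:
```python
from h import *
r=read_camera('top');im=r['color'];pickle.dump(r,open('top1.pkl','wb'))
for b in blobs(im,(0,0,0),(180,255,45),(435,185,485,235),10):print('knob',np.round(b,1),onplane(r,b[0],b[1],.112).round(4))
for b in blobs(im,(20,110,60),(35,255,255),(310,140,380,220),30): print('lid',np.round(b,1),onplane(r,b[0],b[1],.128).round(4))
a=cv2.resize(im[140:240,290:390],(400,400),interpolation=2);b=cv2.resize(im[165:265,405:505],(400,400),interpolation=2)
cv2.imwrite('pics/t3.png',np.hstack([a,b])[:,:,::-1]);to((.5,-.35,.25))
```

```text
knob [460.8 213.7  21.    7.    7. ] [ 0.4981 -0.3554  0.112 ]
pos [0.5191 0.0808 0.2707] yaw_y 39.59 tilt [0.0023 0.0003] units [-12.79 -11.57   0.82]
```

View pics/t3.png

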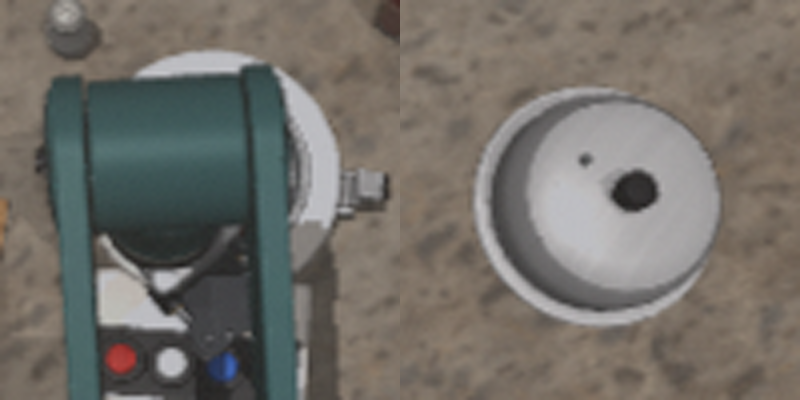

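All four jars are in the pan; the view is now blocked by the arm and I'll check it again on the way. The dome is still at its place, with its knob at crop (635,190), i.e. pixel (463.7,212.5).

Run:
```python
from h import *
r=pickle.load(open('top1.pkl','rb'))
print(onplane(r,463.7,212.5,.112),onplane(r,454.6,216.6,.003))
to((.50,-.363,.20))
```

```text
[ 0.50188789 -0.36546728  0.112     ] [ 0.50089465 -0.37271038  0.003     ]
pos [0.5191 0.0808 0.2707] yaw_y 39.59 tilt [0.0023 0.0003] units [-13.19 -11.91   2.82]
```

>>> step_arm(plan=[[[0,0,0],[-1,-0.9,0],0],[[0,0,0],[-1,-0.9,0],0],[[0,0,0],[-1,-0.9,0],0],[[0,0,0],[-1,-0.9,0],0],[[0,0,0],[-1,-0.9,0],0]])

```text
time: 29.23
tool_pos: [0.5125, -0.0911, 0.2696]
tool_rot: [1.342, 2.839, -0.0]
contact_force: [0.7, -0.3, -0.3]
gripper_width: 0.502
grip_force: 0.0
```

>>> step_arm(plan=[[[0,0,0],[-1,-0.9,0],0.3],[[0,0,0],[-1,-0.9,0],0.3],[[0,0,0],[-1,-0.9,0],0.3],[[0,0,0],[-1,-0.9,0.3],0.3],[[0,0,0],[-1,-0.9,0.5],0.3]])

```text
time: 29.65
tool_pos: [0.5052, -0.26, 0.2511]
tool_rot: [1.342, 2.836, -0.001]
contact_force: [0.0, -0.2, 0.2]
gripper_width: 0.651
grip_force: 0.0
```

>>> step_arm(plan=[[[0,0,0],[-1,-0.9,0.5],0.3],[[0,0,0],[-1,-0.9,0.5],0.3],[[0,0,0],[-1,-0.9,0.5],0.3],[[0,0,0],[0,0,0.4],0.3],[[0,0,0],[0,0,0],0.3]])

```text
time: 30.07
tool_pos: [0.4986, -0.3592, 0.1979]
tool_rot: [-1.345, -2.832, -0.003]
contact_force: [0.2, -0.2, -1.1]
gripper_width: 0.651
grip_force: 0.0
```

>>> step_arm(plan=[[[0,0,0],[0,0,0],0.3],[[0,0,0],[0,0,0],0.3]])

```text
time: 30.23
tool_pos: [0.5007, -0.357, 0.2027]
tool_rot: [1.34, 2.84, 0.0]
contact_force: [-0.7, -0.5, -0.1]
gripper_width: 0.649
grip_force: 0.0
```

Run:
```python
from h import *
to((.50,-.363,.112))
w=read_camera('wrist');t=read_camera('top')
pickle.dump(w,open('w4.pkl','wb'))
a=cv2.resize(t['color'][140:240,290:390],(400,400),interpolation=2)
cv2.imwrite('pics/p4.png',np.hstack([w['color'][:,120:520],a])[:,:,::-1])
for b in blobs(t['color'],(20,110,60),(35,255,255),(310,140,380,220),30): print('lid',np.round(b,1),onplane(t,b[0],b[1],.128).round(4))
print(proj(w,(.5,-.363,.118)))
```

```text
pos [ 0.5007 -0.357   0.2027] yaw_y 39.47 tilt [ 0.0011 -0.0005] units [-0.16 -0.18  3.63]
lid [333.2 167.8 152.   15.   14. ] [0.6583 0.0672 0.128 ]
lid [353.9 169.4 153.   14.   14. ] [ 0.6515 -0.0023  0.128 ]
lid [331.3 188.2 165.   14.   15. ] [0.5884 0.0748 0.128 ]
lid [353.2 189.2 168.   15.   15. ] [0.5837 0.0019 0.128 ]
(np.float64(311.0624352629755), np.float64(220.3043723014827))
```

View pics/p4.png

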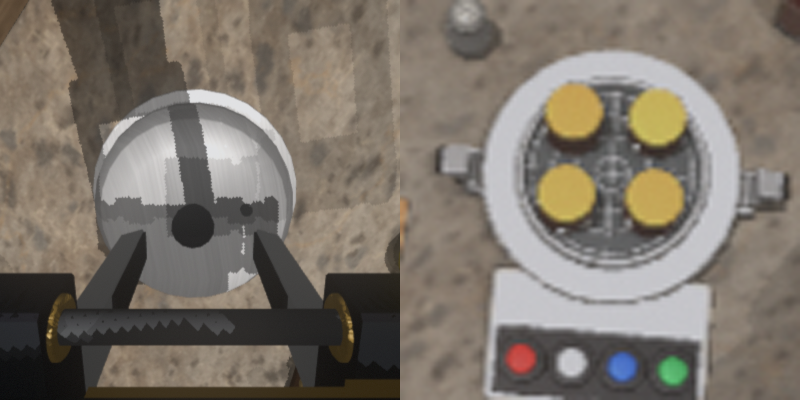

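Jars: the right half shows all four upright inside the ring, at crop (573,111), (657,117), (567,193) and (655,197). The knob is at wrist (313,226), between the fingers.

Run:
```python
from h import *
w=pickle.load(open('w4.pkl','rb'))
p=onplane(w,313,226,.114);print(p)
to((p[0],p[1],.114))
```

```text
[ 0.50475816 -0.36664261  0.114     ]
pos [ 0.5011 -0.3567  0.2034] yaw_y 39.52 tilt [ 0.0021 -0.0015] units [-0.39 -0.14  3.58]
```

>>> step_arm(plan=[[[0,0,0],[-0.35,-0.2,0.5],0.3],[[0,0,0],[0,0,1],0.3],[[0,0,0],[0,0,1],0.3],[[0,0,0],[0,0,0.6],0.3],[[0,0,0],[0,0,0],0.3]])

```text
time: 30.75
tool_pos: [0.5002, -0.3655, 0.119]
tool_rot: [-1.337, -2.834, -0.004]
contact_force: [0.1, 0.2, -1.2]
gripper_width: 0.652
grip_force: 0.0
```

>>> step_arm(plan=[[[0,0,0],[0,0,0],0.3],[[0,0,0],[0,0,0.3],0.3],[[0,0,0],[0,0,0.1],0.3],[[0,0,0],[0,0,0],0.3],[[0,0,0],[0,0,0],0.3]])

```text
time: 31.17
tool_pos: [0.5023, -0.3676, 0.1149]
tool_rot: [1.341, 2.84, -0.0]
contact_force: [1.0, -0.4, -1.3]
gripper_width: 0.65
grip_force: 0.0
```

Run:
```python
from h import *
to((.503,-.366,.114))
w=read_camera('wrist')
cv2.imwrite('pics/p5.png',w['color'][100:400,120:520,::-1])
s=get_state();Rm=R.from_rotvec(s['tool_rot']).as_matrix()
print([proj(w,s['tool_pos']+Rm@np.array([0,dy,-.004])) for dy in(-.017,0,.017)])
```

```text
pos [ 0.5023 -0.3676  0.1149] yaw_y 39.43 tilt [ 0.001  -0.0008] units [0.03 0.06 0.04]
[(np.float64(281.0159594823384), np.float64(267.1612738935944)), (np.float64(315.7170997166882), np.float64(267.1792178458124)), (np.float64(350.4157297571495), np.float64(267.19716050000966))]
```

View pics/p5.png

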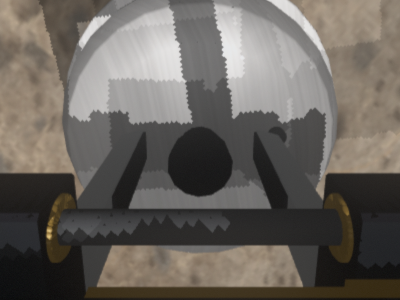

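The knob is at wrist (320,261) against the TCP at (316,267), about 3 mm in tool x. A small correction, then grip.

>>> step_arm(plan=[[[0,0,0],[0.1,0.1,0],0.3],[[0,0,0],[0,0,0],0],[[0,0,0],[0,0,0],-1],[[0,0,0],[0,0,0],-1],[[0,0,0],[0,0,0],-1]])

```text
time: 31.63
tool_pos: [0.5024, -0.3638, 0.1143]
tool_rot: [1.342, 2.84, 0.0]
contact_force: [-0.3, -0.2, 0.1]
gripper_width: 0.403
grip_force: 0.1
```

>>> step_arm(plan=[[[0,0,0],[0,0,0],-1],[[0,0,0],[0,0,0],-1],[[0,0,0],[0,0,0],-1],[[0,0,0],[0,0,0],-1],[[0,0,0],[0,0,0],-1]])

```text
time: 32.05
tool_pos: [0.5018, -0.3643, 0.1142]
tool_rot: [-1.342, -2.84, 0.001]
contact_force: [-3.5, -2.6, 1.3]
gripper_width: 0.34
grip_force: 30.0
```

>>> step_arm(plan=[[[0,0,0],[0,0,-0.2],-1],[[0,0,0],[0,0,-0.5],-1],[[0,0,0],[0,0,-1],-1],[[0,0,0],[0,0,-1],-1],[[0,0,0],[0,0,-1],-1]])

```text
time: 32.47
tool_pos: [0.5026, -0.3628, 0.2074]
tool_rot: [-1.34, -2.84, -0.003]
contact_force: [-0.2, 0.2, -3.1]
gripper_width: 0.34
grip_force: 30.0
```

>>> step_arm(plan=[[[0,0,0],[0,0,-1],-1],[[0,0,0],[0,0,-1],-1],[[0,0,0],[0,0,-0.5],-1],[[0,0,0],[0,0,0],-1],[[0,0,0],[0,0,0],-1]])

```text
time: 32.88
tool_pos: [0.5027, -0.3636, 0.2694]
tool_rot: [1.341, 2.84, 0.0]
contact_force: [-0.3, 0.0, -4.2]
gripper_width: 0.337
grip_force: 30.0
```

Run:
```python
from h import *
to((.619,.0335,.275))
w=read_camera('wrist')
s=read_camera('scene')
cv2.imwrite('pics/p6.png',np.hstack([w['color'][:,120:520],cv2.resize(s['color'][100:240,300:440],(400,400))])[:,:,::-1])
```

```text
pos [ 0.5027 -0.3636  0.2694] yaw_y 39.45 tilt [ 0.0011 -0.0002] units [ 9.31 13.69 -0.22]
```

View pics/p6.png

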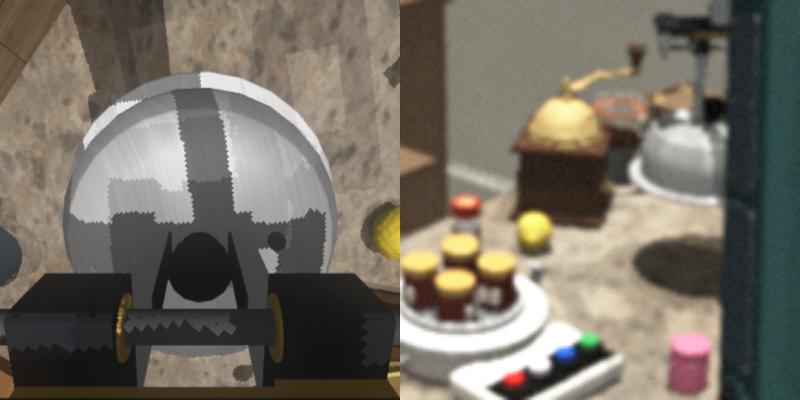

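The dome hangs level in the gripper, the knob is centred at wrist (320,267), and the jars stand in the pan. Carry it over.

>>> step_arm(plan=[[[0,0,0],[0.2,0.3,-0.4],-1],[[0,0,0],[0.4,0.6,0],-1],[[0,0,0],[0.6,0.9,0],-1],[[0,0,0],[0.6,0.9,0],-1],[[0,0,0],[0.6,0.9,0],-1]])

```text
time: 33.4
tool_pos: [0.5337, -0.2585, 0.2782]
tool_rot: [-1.341, -2.838, -0.002]
contact_force: [0.5, 0.6, -3.9]
gripper_width: 0.34
grip_force: 30.0
```

>>> step_arm(plan=[[[0,0,0],[0.6,0.9,0],-1],[[0,0,0],[0.6,0.9,0],-1],[[0,0,0],[0.6,0.9,0],-1],[[0,0,0],[0.6,0.9,0],-1],[[0,0,0],[0.6,0.9,0],-1]])

```text
time: 33.82
tool_pos: [0.5728, -0.1287, 0.2784]
tool_rot: [-1.34, -2.839, -0.001]
contact_force: [0.7, -0.3, -3.3]
gripper_width: 0.343
grip_force: 30.0
```

>>> step_arm(plan=[[[0,0,0],[0.6,0.9,0],-1],[[0,0,0],[0.6,0.9,0],-1],[[0,0,0],[0.6,0.9,0],-1],[[0,0,0],[0.6,0.9,0],-1],[[0,0,0],[0.6,0.9,0],-1]])

```text
time: 34.23
tool_pos: [0.6119, 0.0006, 0.2783]
tool_rot: [-1.34, -2.839, 0.0]
contact_force: [0.6, -0.2, -2.8]
gripper_width: 0.339
grip_force: 30.0
```

>>> step_arm(plan=[[[0,0,0],[0.6,0.6,0],-1],[[0,0,0],[0.3,0.4,0],-1],[[0,0,0],[0,0,0],-1],[[0,0,0],[0,0,0],-1],[[0,0,0],[0,0,0],-1]])

```text
time: 34.65
tool_pos: [0.6171, 0.0305, 0.279]
tool_rot: [-1.344, -2.84, 0.002]
contact_force: [-0.2, -0.9, -3.8]
gripper_width: 0.34
grip_force: 30.0
```

Run:
```python
from h import *
to((.619,.0335,.190))
```

```text
pos [0.6171 0.0305 0.279 ] yaw_y 39.36 tilt [-0.0006 -0.0011] units [0.05 0.14 3.56]
```

>>> step_arm(plan=[[[0,0,0],[0.05,0.15,0.5],-1],[[0,0,0],[0,0,0.8],-1],[[0,0,0],[0,0,0.8],-1],[[0,0,0],[0,0,0.5],-1],[[0,0,0],[0,0,0.3],-1]])

```text
time: 35.07
tool_pos: [0.6181, 0.0342, 0.2033]
tool_rot: [-1.342, -2.835, 0.003]
contact_force: [-0.9, 0.2, -3.4]
gripper_width: 0.341
grip_force: 30.0
```

>>> step_arm(plan=[[[0,0,0],[0,0,0],-1],[[0,0,0],[0,0,0],-1],[[0,0,0],[0,0,0],-1]])

```text
time: 35.32
tool_pos: [0.6201, 0.0348, 0.2082]
tool_rot: [1.341, 2.838, 0.002]
contact_force: [0.3, 0.6, -4.8]
gripper_width: 0.34
grip_force: 30.0
```

Run:
```python
from h import *
to((.619,.0335,.178))
t=read_camera('scene')
cv2.imwrite('pics/p7.png',cv2.resize(t['color'][130:250,260:420],(800,600),interpolation=2)[:,:,::-1])
```

```text
pos [0.6201 0.0348 0.2082] yaw_y 39.41 tilt [0.0026 0.    ] units [-0.01 -0.07  1.21]
```

View pics/p7.png

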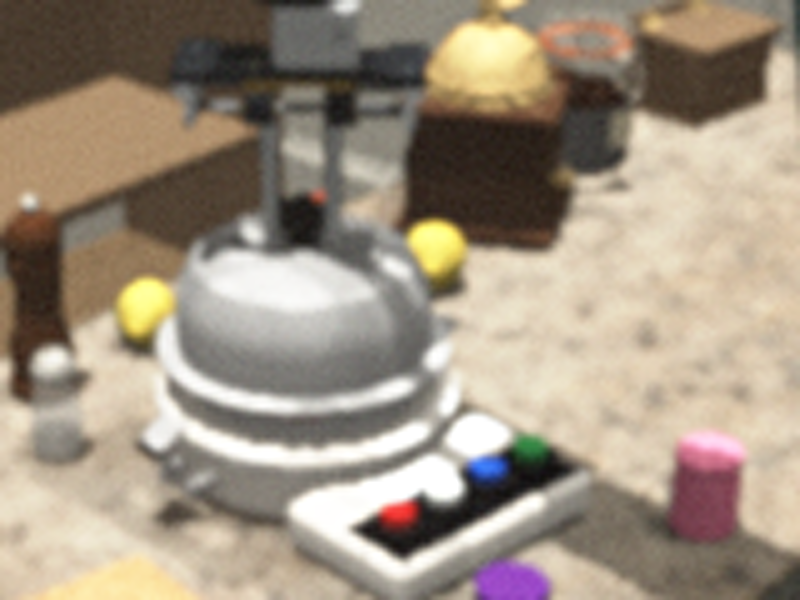

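The dome hangs level above the ring, centred on the pan (flange about (308,385) in the crop). Lower slowly.

>>> step_arm(plan=[[[0,0,0],[0,0,0.3],-1],[[0,0,0],[0,0,0.3],-1],[[0,0,0],[0,0,0.2],-1],[[0,0,0],[0,0,0],-1],[[0,0,0],[0,0,0],-1]])

```text
time: 35.78
tool_pos: [0.6189, 0.0351, 0.1857]
tool_rot: [-1.341, -2.839, 0.001]
contact_force: [0.0, -0.2, -4.2]
gripper_width: 0.342
grip_force: 30.0
```

>>> step_arm(plan=[[[0,0,0],[0,0,0.2],-1],[[0,0,0],[0,0,0.1],-1],[[0,0,0],[0,0,0.1],-1],[[0,0,0],[0,0,0],-1],[[0,0,0],[0,0,0],-1]])

```text
time: 36.2
tool_pos: [0.6195, 0.0352, 0.1782]
tool_rot: [1.341, 2.84, 0.001]
contact_force: [-2.7, 0.8, 2.7]
gripper_width: 0.341
grip_force: 30.0
```

>>> step_arm(plan=[[[0,0,0],[0,0,0.1],-1],[[0,0,0],[0,0,0],-1],[[0,0,0],[0,0,0],0.3],[[0,0,0],[0,0,0],0.3],[[0,0,0],[0,0,0],0.3]])

```text
time: 36.62
tool_pos: [0.6198, 0.0349, 0.1743]
tool_rot: [1.342, 2.839, 0.001]
contact_force: [0.4, 0.6, 0.6]
gripper_width: 0.518
grip_force: 0.0
```

>>> step_arm(plan=[[[0,0,0],[0,0,0],0.3],[[0,0,0],[0,0,0],0.3],[[0,0,0],[0,0,-0.5],0.3],[[0,0,0],[0,0,-1],0.3],[[0,0,0],[0,0,-1],0.3]])

```text
time: 37.03
tool_pos: [0.6188, 0.035, 0.2366]
tool_rot: [-1.341, -2.838, 0.002]
contact_force: [0.4, 0.0, -0.2]
gripper_width: 0.648
grip_force: 0.0
```

>>> step_arm(plan=[[[0,0,0],[0,0,-1],0],[[0,0,0],[0,0,-1],-1],[[0,0,0],[0.8,0.8,0],-1],[[0,0,0],[0.8,0.8,0],-1],[[0,0,0],[0.8,0.8,0],-1]])

```text
time: 37.45
tool_pos: [0.6282, 0.12, 0.2889]
tool_rot: [1.343, 2.837, 0.003]
contact_force: [0.7, -0.5, -0.6]
gripper_width: 0.334
grip_force: 0.0
```

>>> step_arm(plan=[[[0,0,0],[0.8,0.8,0],-1],[[0,0,0],[0.8,0.8,0],-1],[[0,0,0],[0.8,0.8,0],-1],[[0,0,0],[0.8,0.8,0],-1],[[0,0,0],[0.8,0.8,0],-1]])

```text
time: 37.87
tool_pos: [0.6415, 0.2616, 0.2877]
tool_rot: [1.342, 2.84, 0.001]
contact_force: [0.3, -0.6, 0.8]
gripper_width: 0.012
grip_force: 0.0
```

Run:
```python
from h import *
to((.619,.0335,.2))
t=read_camera('top');s=read_camera('scene')
pickle.dump(t,open('top2.pkl','wb'))
a=cv2.resize(t['color'][135:235,290:400],(440,400),interpolation=2);b=cv2.resize(s['color'][140:240,280:370],(360,400),interpolation=2)
cv2.imwrite('pics/p8.png',np.hstack([a,b])[:,:,::-1])
```

```text
pos [0.6415 0.2616 0.2877] yaw_y 39.42 tilt [0.0011 0.0003] units [-6.48 -6.49  3.51]
```

View pics/p8.png

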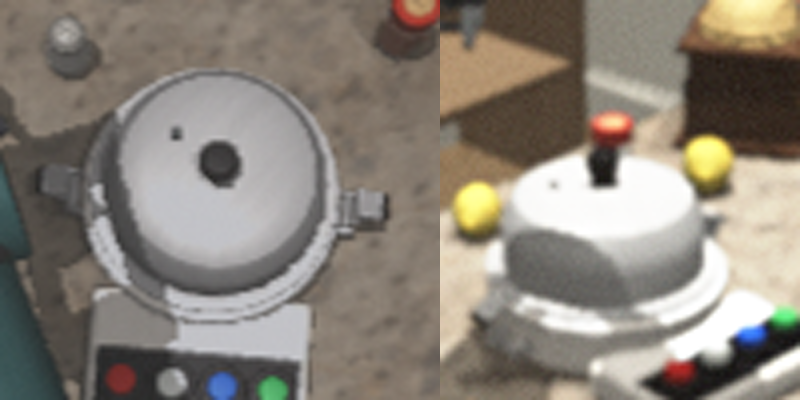

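The dome looks home: it sits flush, with the knob at crop (219,160) and both clips still open. Next I turn the closed fingers so tool x points along canner y, and go down outside the left clip.

>>> step_arm(plan=[[[0,0,1],[0,0,0],-1],[[0,0,1],[0,0,0.6],-1],[[0,0,1],[0,0,0.8],-1],[[0,0,1],[0,0,0.8],-1],[[0,0,1],[0,0,0.8],-1]])

```text
time: 38.38
tool_pos: [0.6417, 0.2593, 0.212]
tool_rot: [1.931, 2.477, 0.001]
contact_force: [-1.0, 0.0, -0.6]
gripper_width: 0.004
grip_force: 0.0
```

>>> step_arm(plan=[[[0,0,1],[0,0,0.8],-1],[[0,0,1],[0,0,0.8],-1],[[0,0,1],[0,0,0.8],-1],[[0,0,1],[0,0,0.8],-1],[[0,0,0],[0,0,0],-1]])

```text
time: 38.8
tool_pos: [0.6392, 0.2584, 0.1267]
tool_rot: [-2.327, -2.106, 0.013]
contact_force: [-0.0, -0.1, -1.3]
gripper_width: 0.006
grip_force: 0.0
```

>>> step_arm(plan=[[[0,0,0],[0,0,0],-1],[[0,0,0],[0,0,0],-1]])

```text
time: 38.97
tool_pos: [0.6422, 0.2599, 0.1336]
tool_rot: [2.325, 2.112, 0.003]
contact_force: [0.5, 0.7, -0.1]
gripper_width: 0.007
grip_force: 0.0
```

```bash
cat >> h.py <<'E'
C=np.array([.619,.034]);E_=np.array([.9953,-.097]);U=np.array([.097,.9953])
def can(x,y,z): return np.r_[C+x*E_+y*U,z]
E
python3 - <<'E'
from h import *
to(can(0,.195,.075)); t=pickle.load(open('top2.pkl','rb'))
print('tips open .65 L,R', proj(t,can(0,.160,.064)),proj(t,can(0,-.160,.064)), 'hook', proj(t,can(0,.14,.078)))
q=(lambda u,v:onplane(t,290+u/4,135+v/4,.064))
for u,v in ((40,183),(388,209)): p=q(u,v);d=p[:2]-C;print(d@E_,d@U)
E
```

```text
pos [0.6422 0.2599 0.1336] yaw_y -5.5 tilt [0.0023 0.0006] units [-1.29 -0.05  2.34]
tips open .65 L,R (np.float64(297.25951566388073), np.float64(179.3947693755125)) (np.float64(387.89041364971), np.float64(186.60362195025203)) hook (np.float64(302.647077252558), np.float64(178.97662298332264))
-0.004088487231118787 0.14989666023099427
-0.002565848611578675 -0.1570161332517222
```

>>> step_arm(plan=[[[0,0,0],[-0.6,0,0.8],-1],[[0,0,0],[-0.6,0,0.8],-1],[[0,0,0],[0,0,0.8],-1],[[0,0,0],[0,0,0],-1],[[0,0,0],[0,0,0],-1]])

```text
time: 39.38
tool_pos: [0.6387, 0.2303, 0.0726]
tool_rot: [-2.326, -2.111, -0.001]
contact_force: [0.3, 0.4, 0.3]
gripper_width: -0.001
grip_force: 0.0
```

>>> step_arm(plan=[[[0,0,0],[-0.4,0,0],-1],[[0,0,0],[-0.3,0,0],-1],[[0,0,0],[-0.2,0,0],-1],[[0,0,0],[0,0,0],-1]])

```text
time: 39.72
tool_pos: [0.6371, 0.2068, 0.0735]
tool_rot: [2.327, 2.108, 0.003]
contact_force: [-0.2, -0.2, 0.1]
gripper_width: 0.008
grip_force: 0.0
```

Run:
```python
from h import *
d=to(can(0,.142,.09)); p=get_state()['tool_pos'][:2]-C;print(p@E_,p@U)
```

```text
pos [0.6371 0.2068 0.0735] yaw_y -5.64 tilt [0.0026 0.0001] units [-1.27 -0.05 -0.66]
0.0012686602156411937 0.17373666913559535
```

>>> step_arm(plan=[[[0,0,0],[-0.2,0,-0.05],-1],[[0,0,0],[-0.2,0,-0.1],-1],[[0,0,0],[-0.2,0,-0.1],-1],[[0,0,0],[0,0,0],-1]])

```text
time: 40.05
tool_pos: [0.6352, 0.1926, 0.0792]
tool_rot: [2.327, 2.11, 0.002]
contact_force: [-0.3, 1.1, 0.5]
gripper_width: 0.005
grip_force: 0.1
```

>>> step_arm(plan=[[[0,0,0],[-0.2,0,-0.1],-1],[[0,0,0],[-0.2,0,-0.1],-1],[[0,0,0],[0,0,0],-1],[[0,0,0],[0,0,0],-1]])

```text
time: 40.38
tool_pos: [0.6338, 0.1824, 0.083]
tool_rot: [2.327, 2.11, -0.001]
contact_force: [-0.6, -0.8, 0.3]
gripper_width: 0.004
grip_force: 0.0
```

>>> step_arm(plan=[[[0,0,0],[-0.15,0,-0.1],-1],[[0,0,0],[-0.1,0,-0.05],-1],[[0,0,0],[0,0,0],-1]])

```text
time: 40.63
tool_pos: [0.6332, 0.1762, 0.0867]
tool_rot: [2.327, 2.11, -0.001]
contact_force: [0.5, 0.1, -0.6]
gripper_width: -0.001
grip_force: 0.0
```

Run:
```python
from h import *
d=to(can(0,.142,.09)); p=get_state()['tool_pos'][:2]-C;print(p@E_,p@U)
```

```text
pos [0.6332 0.1762 0.0867] yaw_y -5.6 tilt [-0.0002 -0.0005] units [-0.04 -0.01 -0.13]
0.0003322517925932671 0.14295727732823274
```

>>> step_arm(plan=[[[0,0,0],[-0.1,0,0],-1],[[0,0,0],[-0.1,0,0],-1],[[0,0,0],[0,0,0],-1]])

```text
time: 40.88
tool_pos: [0.633, 0.1746, 0.0869]
tool_rot: [-2.323, -2.109, -0.008]
contact_force: [2.0, 6.4, -0.3]
gripper_width: 0.008
grip_force: 3.4
```

>>> step_arm(plan=[[[0,0,0],[-0.1,0,0],-1],[[0,0,0],[0,0,0],-1]])

```text
time: 41.05
tool_pos: [0.633, 0.1743, 0.087]
tool_rot: [-2.321, -2.109, -0.013]
contact_force: [1.4, 11.9, -1.4]
gripper_width: 0.008
grip_force: 5.7
```

Run:
```python
from h import *
s=get_state();p=s['tool_pos'][:2]-C;print(p@E_,p@U,s['contact_force'])
t=read_camera('scene');w=read_camera('wrist')
a=cv2.resize(t['color'][150:250,270:370],(400,400),interpolation=2)
cv2.imwrite('pics/p9.png',np.hstack([a,w['color'][:,120:520]])[:,:,::-1])
```

```text
0.0002903765122904839 0.1410129475214886 [ 1.43764303 11.94278724 -1.40526031]
```

View pics/p9.png

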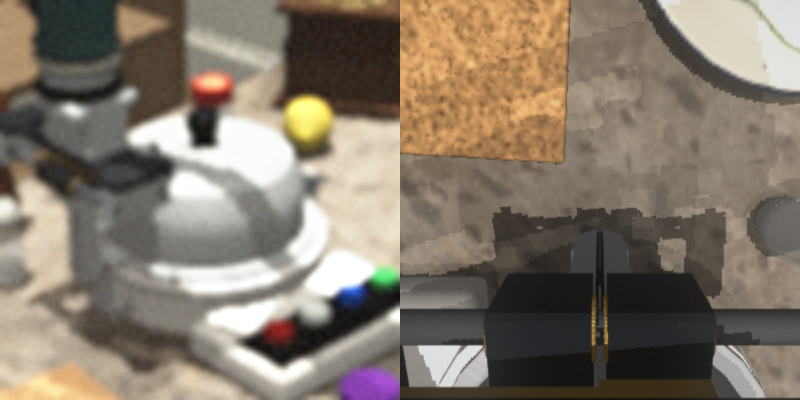

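The push reached a hard stop at lateral 0.141 (12 N), which matches the shut position of 0.142. I'll back off and cross over to the right clip.

>>> step_arm(plan=[[[0,0,0],[0.4,0,0],-1],[[0,0,0],[0.8,0,-0.5],-1],[[0,0,0],[0,0,-1],-1],[[0,0,0],[0,0,-1],-1],[[0,0,0],[0,0,-1],-1]])

```text
time: 41.57
tool_pos: [0.635, 0.1992, 0.1745]
tool_rot: [2.326, 2.111, -0.004]
contact_force: [1.1, 0.3, 0.4]
gripper_width: 0.006
grip_force: 0.0
```

>>> step_arm(plan=[[[0,0,0],[0,0,-1],-1],[[0,0,0],[0,0,-1],-1],[[0,0,0],[0,0,-1],-1],[[0,0,0],[0,0,-0.5],-1],[[0,0,0],[-1,0,0],-1]])

```text
time: 41.98
tool_pos: [0.6342, 0.1776, 0.2664]
tool_rot: [2.32, 2.114, 0.012]
contact_force: [-0.3, -0.6, 0.2]
gripper_width: 0.006
grip_force: 0.0
```

>>> step_arm(plan=[[[0,0,0],[-1,0,0],-1],[[0,0,0],[-1,0,0],-1],[[0,0,0],[-1,0,0],-1],[[0,0,0],[-1,0,0],-1],[[0,0,0],[-1,0,0],-1]])

```text
time: 42.4
tool_pos: [0.6205, 0.0484, 0.2617]
tool_rot: [2.327, 2.11, -0.002]
contact_force: [0.0, -0.1, 0.8]
gripper_width: 0.007
grip_force: 0.0
```

>>> step_arm(plan=[[[0,0,0],[-1,0,0],-1],[[0,0,0],[-1,0,0],-1],[[0,0,0],[-1,0,0],-1],[[0,0,0],[-1,0,0],-1],[[0,0,0],[-1,0,0],-1]])

```text
time: 42.82
tool_pos: [0.6082, -0.076, 0.2617]
tool_rot: [2.327, 2.11, -0.002]
contact_force: [0.2, -0.4, -0.1]
gripper_width: 0.003
grip_force: 0.0
```

>>> step_arm(plan=[[[0,0,0],[-1,0,0],-1],[[0,0,0],[-1,0,0],-1],[[0,0,0],[-1,0,0],-1],[[0,0,0],[0,0,0],-1],[[0,0,0],[0,0,0],-1]])

```text
time: 43.23
tool_pos: [0.601, -0.1504, 0.2614]
tool_rot: [-2.329, -2.107, 0.001]
contact_force: [-0.0, -0.3, 0.3]
gripper_width: 0.004
grip_force: 0.0
```

Run:
```python
from h import *
to(can(0,-.195,.073))
```

```text
pos [ 0.601  -0.1504  0.2614] yaw_y -5.73 tilt [-0.0009  0.    ] units [-0.39  0.01  7.54]
```

>>> step_arm(plan=[[[0,0,0],[-0.4,0,0.5],-1],[[0,0,0],[0,0,1],-1],[[0,0,0],[0,0,1],-1],[[0,0,0],[0,0,1],-1],[[0,0,0],[0,0,1],-1]])

```text
time: 43.65
tool_pos: [0.6001, -0.158, 0.1472]
tool_rot: [-2.325, -2.112, 0.001]
contact_force: [0.5, 0.0, 0.1]
gripper_width: 0.004
grip_force: 0.0
```

>>> step_arm(plan=[[[0,0,0],[0,0,1],-1],[[0,0,0],[0,0,1],-1],[[0,0,0],[0,0,0.6],-1],[[0,0,0],[0,0,0.4],-1],[[0,0,0],[0,0,0],-1]])

```text
time: 44.07
tool_pos: [0.5985, -0.1576, 0.0705]
tool_rot: [-2.321, -2.109, 0.005]
contact_force: [0.1, -0.0, -0.5]
gripper_width: 0.001
grip_force: 0.0
```

>>> step_arm(plan=[[[0,0,0],[0.3,0,0],-1],[[0,0,0],[0.3,0,0],-1],[[0,0,0],[0.2,0,0],-1],[[0,0,0],[0,0,0],-1]])

```text
time: 44.4
tool_pos: [0.6035, -0.1377, 0.076]
tool_rot: [2.323, 2.111, 0.003]
contact_force: [-0.2, 1.1, -0.2]
gripper_width: 0.003
grip_force: 0.0
```

Run:
```python
from h import *
to(can(0,-.142,.09))
```

```text
pos [ 0.6035 -0.1377  0.076 ] yaw_y -5.47 tilt [ 0.0029 -0.0003] units [ 1.22 -0.04 -0.56]
```

>>> step_arm(plan=[[[0,0,0],[0.2,0,-0.05],-1],[[0,0,0],[0.2,0,-0.1],-1],[[0,0,0],[0.2,0,-0.1],-1],[[0,0,0],[0,0,0],-1]])

```text
time: 44.73
tool_pos: [0.6047, -0.1236, 0.0821]
tool_rot: [2.325, 2.11, 0.002]
contact_force: [-0.9, 0.3, 0.5]
gripper_width: 0.004
grip_force: 0.3
```

>>> step_arm(plan=[[[0,0,0],[0.2,0,-0.1],-1],[[0,0,0],[0.2,0,-0.1],-1],[[0,0,0],[0.1,0,-0.05],-1],[[0,0,0],[0,0,0],-1]])

```text
time: 45.07
tool_pos: [0.605, -0.1108, 0.0865]
tool_rot: [-2.325, -2.111, -0.0]
contact_force: [-0.1, 0.2, -0.1]
gripper_width: 0.004
grip_force: 0.0
```

>>> step_arm(plan=[[[0,0,0],[0.1,0,0],-1],[[0,0,0],[0.1,0,0],-1],[[0,0,0],[0,0,0],-1]])

```text
time: 45.32
tool_pos: [0.605, -0.1102, 0.0866]
tool_rot: [2.325, 2.107, -0.009]
contact_force: [-1.0, -9.5, 0.1]
gripper_width: 0.003
grip_force: 4.5
```

Run:
```python
from h import *
s=get_state();p=s['tool_pos'][:2]-C;print(p@E_,p@U,s['contact_force'])
```

```text
4.465544386945043e-05 -0.14483527940916535 [-1.03628222 -9.49668254  0.11333704]
```

Right stop at -0.145, symmetric with the left, so both clips are against their stops. I'll back off and check from above while moving to the keys.

>>> step_arm(plan=[[[0,0,0],[-0.4,0,0],-1],[[0,0,0],[-0.8,0,-0.5],-1],[[0,0,0],[0,0,-1],-1],[[0,0,0],[0,0,-1],-1],[[0,0,0],[0,-0.6,-1],-1]])

```text
time: 45.73
tool_pos: [0.5885, -0.1352, 0.174]
tool_rot: [-2.326, -2.109, -0.002]
contact_force: [0.4, -0.4, 0.2]
gripper_width: 0.009
grip_force: 0.0
```

>>> step_arm(plan=[[[0,0,0],[0,-1,-1],-1],[[0,0,0],[0,-1,0],-1],[[0,0,0],[0,-1,0],-1],[[0,0,0],[0,-1,0],-1],[[0,0,0],[0,-1,0],-1]])

```text
time: 46.15
tool_pos: [0.4621, -0.1223, 0.1991]
tool_rot: [-2.326, -2.11, -0.002]
contact_force: [-0.2, -0.7, 0.1]
gripper_width: 0.004
grip_force: 0.0
```

>>> step_arm(plan=[[[0,0,0],[0,0,0],-1],[[0,0,0],[0,0,0],-1]])

```text
time: 46.32
tool_pos: [0.4628, -0.1226, 0.1994]
tool_rot: [2.327, 2.11, 0.002]
contact_force: [0.0, -0.6, 0.4]
gripper_width: 0.007
grip_force: 0.0
```

Run:
```python
from h import *
to((.459,.115,.10))
t=read_camera('top')
cv2.imwrite('pics/p10.png',cv2.resize(t['color'][140:250,285:405],(654,600),interpolation=2)[:,:,::-1])
im=t['color']
for n,lo,hi in (('red0',(0,150,80),(8,255,255)),('blue',(105,120,60),(125,255,255)),('green',(45,100,60),(75,255,255))):
    for b in blobs(im,lo,hi,(305,215,375,248),10): print(n,np.round(b,1),onplane(t,b[0],b[1],.046).round(4))
```

```text
pos [ 0.4628 -0.1226  0.1994] yaw_y -5.59 tilt [0.0012 0.001 ] units [ 9.44 -1.08  3.99]
red0 [319.9 229.1  38.    7.    7. ] [0.4593 0.1157 0.046 ]
blue [345.1 231.2  42.    7.    7. ] [0.4506 0.0279 0.046 ]
green [357.8 232.3  44.    8.    8. ] [ 0.4462 -0.0165  0.046 ]
```

View pics/p10.png

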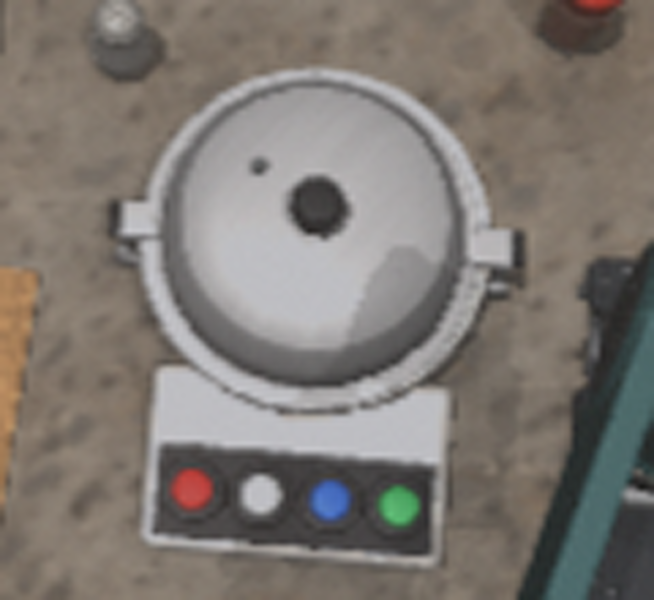

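Both hooks lie over the flange, at crop (140,219) and (494,247). Keys: red (191,488), white (261,494), blue (330,500), green (399,506). Now to red.

>>> step_arm(plan=[[[0,0,0],[0.9,-0.1,0],-1],[[0,0,0],[1,-0.1,0],-1],[[0,0,0],[1,-0.1,0],-1],[[0,0,0],[1,-0.1,0],-1],[[0,0,0],[1,-0.1,0],-1]])

```text
time: 46.78
tool_pos: [0.4639, 0.0015, 0.1991]
tool_rot: [-2.326, -2.11, -0.001]
contact_force: [0.8, -0.2, -0.1]
gripper_width: 0.006
grip_force: 0.0
```

>>> step_arm(plan=[[[0,0,0],[1,-0.1,0],-1],[[0,0,0],[1,-0.1,0],-1],[[0,0,0],[1,-0.1,0],-1],[[0,0,0],[1,-0.1,0.4],-1],[[0,0,0],[0.5,-0.2,0.8],-1]])

```text
time: 47.2
tool_pos: [0.4618, 0.1168, 0.1715]
tool_rot: [2.323, 2.112, 0.01]
contact_force: [1.2, 0.8, -0.1]
gripper_width: 0.004
grip_force: 0.0
```

>>> step_arm(plan=[[[0,0,0],[0,0,1],-1],[[0,0,0],[0,0,1],-1],[[0,0,0],[0,0,0.6],-1],[[0,0,0],[0,0,0],-1],[[0,0,0],[0,0,0],-1]])

```text
time: 47.62
tool_pos: [0.459, 0.1139, 0.1034]
tool_rot: [-2.325, -2.11, 0.002]
contact_force: [0.7, 1.0, 0.1]
gripper_width: 0.008
grip_force: 0.0
```

Run:
```python
from h import *
to((.459,.115,.071))
```

```text
pos [0.459  0.1139 0.1034] yaw_y -5.56 tilt [-0.0023  0.0003] units [0.04 0.   1.3 ]
```

>>> step_arm(plan=[[[0,0,0],[0,0,0.6],-1],[[0,0,0],[0,0,0.4],-1],[[0,0,0],[0,0,0.2],-1],[[0,0,0],[0,0,0],-1],[[0,0,0],[0,0,0],-1]])

```text
time: 48.03
tool_pos: [0.4612, 0.114, 0.079]
tool_rot: [2.325, 2.109, 0.008]
contact_force: [-3.8, -0.4, 14.7]
gripper_width: 0.007
grip_force: 7.3
```

>>> step_arm(plan=[[[0,0,0],[0,0,0.1],-1],[[0,0,0],[0,0,0.1],-1],[[0,0,0],[0,0,0],-1]])

```text
time: 48.28
tool_pos: [0.4613, 0.114, 0.0785]
tool_rot: [2.324, 2.109, 0.009]
contact_force: [-12.8, -2.2, 35.7]
gripper_width: 0.002
grip_force: 17.8
```

>>> step_arm(plan=[[[0,0,0],[0,0,0.1],-1],[[0,0,0],[0,0,0],-1],[[0,0,0],[0,0,0],-1]])

```text
time: 48.53
tool_pos: [0.4614, 0.114, 0.0782]
tool_rot: [2.323, 2.108, 0.009]
contact_force: [-17.7, -2.9, 45.4]
gripper_width: 0.006
grip_force: 23.0
```

Run:
```python
from h import *
s=get_state();print(s['contact_force'],s['torque'],s['time'])
w=read_camera('scene')
cv2.imwrite('pics/p11.png',cv2.resize(w['color'][150:270,260:420],(800,600),interpolation=2)[:,:,::-1])
```

```text
[-17.7368088   -2.93352228  45.39134377] [-5.74849569e-01  3.63671556e+00  1.75885291e-03] 48.5333
```

>>> step_arm(plan=[[[0,0,0],[0,0,-0.4],-1],[[0,0,0],[0,0,0],-1],[[0,0,0],[0,0,0],-1]])

```text
time: 48.83
tool_pos: [0.4618, 0.114, 0.0799]
tool_rot: [2.324, 2.107, 0.011]
contact_force: [2.8, 0.4, 2.4]
gripper_width: 0.006
grip_force: 1.8
```

View pics/p11.png

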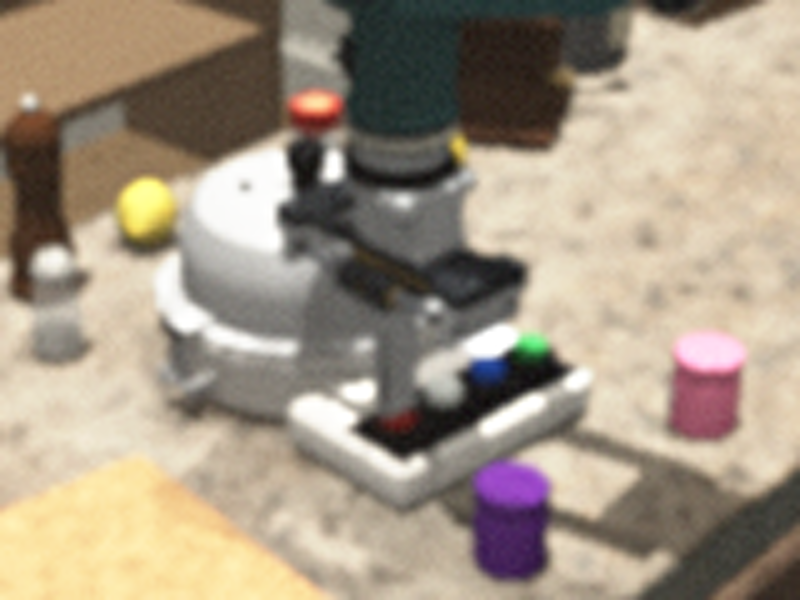

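The force and moment point to contact at the fingertips, but higher than expected (tips at 0.053). I'll triangulate the key from two views.

Run:
```python
from h import *
t=pickle.load(open('top1.pkl','rb'));t0=pickle.load(open('top0.pkl','rb'));s=pickle.load(open('scene0.pkl','rb'))
for n,lo,hi in (('red',(0,150,60),(8,255,255)),('blue',(105,120,60),(125,255,255)),('green',(45,100,40),(75,255,255))):
    a=max(blobs(t0['color'],lo,hi,(305,215,375,248),10),key=lambda b:b[2])
    L=blobs(s['color'],lo,hi,(325,205,385,255),5)
    if not L: print(n,'none');continue
    b=max(L,key=lambda b:b[2])
    c1,d1=ray(t0,*a[:2]);c2,d2=ray(s,*b[:2])
    k=np.linalg.lstsq(np.c_[d1,-d2],c2-c1,rcond=None)[0]
    p,q=c1+k[0]*d1,c2+k[1]*d2;print(n,np.round(b,1),p.round(4),q.round(4),[x.round(4) for x in (onplane(t0,*a[:2],.044),onplane(t0,*a[:2],.058))])
st=get_state();print(st['tool_pos'],st['contact_force'])
```

```text
red none
blue [357.6 223.9  33.    8.    5. ] [0.4502 0.0283 0.052 ] [0.4472 0.0261 0.0519] [array([0.4508, 0.0278, 0.044 ]), array([0.4497, 0.0286, 0.058 ])]
green [365.7 219.9  27.    7.    5. ] [ 0.446  -0.0161  0.0508] [ 0.4445 -0.0172  0.0507] [array([ 0.4465, -0.0167,  0.044 ]), array([ 0.4455, -0.0154,  0.058 ])]
[0.46183607 0.11397596 0.07990756] [2.82421584 0.42619675 2.37150607]
```

>>> step_arm(plan=[[[0,0,0],[0,0,-0.1],-1],[[0,0,0],[0,0,0],-1],[[0,0,0],[0,0,0],-1]])

```text
time: 49.08
tool_pos: [0.4597, 0.1136, 0.0796]
tool_rot: [2.326, 2.11, 0.002]
contact_force: [3.1, 0.9, 2.8]
gripper_width: 0.004
grip_force: 1.8
```

>>> step_arm(plan=[[[0,0,0],[0,0,-0.1],-1],[[0,0,0],[0,0,0],-1],[[0,0,0],[0,0,0],-1]])

```text
time: 49.33
tool_pos: [0.4586, 0.1135, 0.0814]
tool_rot: [-2.327, -2.111, 0.001]
contact_force: [2.8, 0.8, 2.2]
gripper_width: 0.006
grip_force: 1.4
```

>>> step_arm(plan=[[[0,0,0],[0,0,-0.1],-1],[[0,0,0],[0,0,0],-1],[[0,0,0],[0,0,0],-1]])

```text
time: 49.58
tool_pos: [0.458, 0.1134, 0.0837]
tool_rot: [-2.326, -2.11, 0.003]
contact_force: [0.2, -0.7, 1.5]
gripper_width: 0.003
grip_force: 0.9
```

>>> step_arm(plan=[[[0,0,0],[0,0,-0.1],-1],[[0,0,0],[0,0,0],-1],[[0,0,0],[0,0,0],-1]])

```text
time: 49.83
tool_pos: [0.4579, 0.1135, 0.0861]
tool_rot: [-2.326, -2.11, 0.003]
contact_force: [0.2, 0.6, -0.5]
gripper_width: 0.004
grip_force: 0.0
```

The finger force follows the key spring: free at TCP z≈0.0855, bottomed at about 0.079. So the red key was fully pressed and is up again. Lift and move on to blue.

>>> step_arm(plan=[[[0,0,0],[0,0,-0.8],-1],[[0,0,0],[0,0,-0.8],-1],[[0,0,0],[-0.7,0,0],-1],[[0,0,0],[-1,0,0],-1],[[0,0,0],[-1,0,0],-1]])

```text
time: 50.25
tool_pos: [0.4517, 0.0461, 0.1267]
tool_rot: [-2.324, -2.113, 0.001]
contact_force: [0.5, 0.1, 0.3]
gripper_width: 0.007
grip_force: 0.0
```

>>> step_arm(plan=[[[0,0,0],[-0.7,0,0],-1],[[0,0,0],[0,0,0],-1],[[0,0,0],[0,0,0],-1]])

```text
time: 50.5
tool_pos: [0.45, 0.0287, 0.1263]
tool_rot: [-2.328, -2.108, 0.001]
contact_force: [0.8, 0.1, -0.2]
gripper_width: 0.003
grip_force: 0.0
```

Run:
```python
from h import *
to((.4497,.0286,.088))
```

```text
pos [0.45   0.0287 0.1263] yaw_y -5.69 tilt [-0.0012  0.0008] units [-0.01 -0.01  1.53]
```

>>> step_arm(plan=[[[0,0,0],[0,0,0.8],-1],[[0,0,0],[0,0,0.6],-1],[[0,0,0],[0,0,0.2],-1],[[0,0,0],[0,0,0.1],-1],[[0,0,0],[0,0,0.1],-1]])

```text
time: 50.92
tool_pos: [0.4502, 0.0298, 0.0819]
tool_rot: [-2.325, -2.111, 0.001]
contact_force: [-1.2, 0.6, 1.9]
gripper_width: 0.006
grip_force: 1.3
```

>>> step_arm(plan=[[[0,0,0],[0,0,0.1],-1],[[0,0,0],[0,0,0],-1],[[0,0,0],[0,0,0],-1]])

```text
time: 51.17
tool_pos: [0.4508, 0.0295, 0.08]
tool_rot: [-2.326, -2.111, -0.002]
contact_force: [-1.6, 2.2, 3.2]
gripper_width: 0.001
grip_force: 1.7
```

>>> step_arm(plan=[[[0,0,0],[0,0,0.1],-1],[[0,0,0],[0,0,0],-1],[[0,0,0],[0,0,0],-1]])

```text
time: 51.42
tool_pos: [0.4512, 0.0293, 0.0791]
tool_rot: [2.326, 2.11, 0.003]
contact_force: [-6.0, 1.9, 11.5]
gripper_width: 0.005
grip_force: 5.7
```

>>> step_arm(plan=[[[0,0,0],[0,0,-0.5],-1],[[0,0,0],[0,0,-0.8],-1],[[0,0,0],[0,0,-0.7],-1],[[0,0,0],[-0.8,0,0],-1],[[0,0,0],[-1,0,0],-1]])

```text
time: 51.83
tool_pos: [0.448, -0.0159, 0.1286]
tool_rot: [2.32, 2.111, 0.005]
contact_force: [0.1, -0.3, -0.3]
gripper_width: 0.004
grip_force: 0.0
```

>>> step_arm(plan=[[[0,0,0],[0,0,0],-1],[[0,0,0],[0,0,0],-1]])

```text
time: 52.0
tool_pos: [0.4466, -0.0167, 0.1269]
tool_rot: [2.328, 2.107, 0.001]
contact_force: [-0.2, -0.9, 0.6]
gripper_width: 0.004
grip_force: 0.0
```

Run:
```python
from h import *
to((.4457,-.0157,.088))
```

```text
pos [ 0.4466 -0.0167  0.1269] yaw_y -5.72 tilt [ 0.0016 -0.0003] units [ 0.04 -0.04  1.55]
```

Blue bottomed out (11 N at 0.0791). Now green.

>>> step_arm(plan=[[[0,0,0],[0,0,0.8],-1],[[0,0,0],[0,0,0.6],-1],[[0,0,0],[0,0,0.2],-1],[[0,0,0],[0,0,0.1],-1],[[0,0,0],[0,0,0.1],-1]])

```text
time: 52.42
tool_pos: [0.446, -0.0153, 0.0819]
tool_rot: [-2.326, -2.111, 0.0]
contact_force: [-2.5, 0.4, 1.8]
gripper_width: 0.005
grip_force: 1.3
```

>>> step_arm(plan=[[[0,0,0],[0,0,0.1],-1],[[0,0,0],[0,0,0.1],-1],[[0,0,0],[0,0,0],-1],[[0,0,0],[0,0,0],-1]])

```text
time: 52.75
tool_pos: [0.4464, -0.0154, 0.0791]
tool_rot: [2.326, 2.111, 0.002]
contact_force: [-6.0, 2.2, 11.1]
gripper_width: 0.004
grip_force: 5.4
```

Green bottomed out too. Rise well clear, check once, then hand in.

>>> step_arm(plan=[[[0,0,0],[0,0,-0.5],-1],[[0,0,0],[0,0,-1],-1],[[0,0,0],[0,0,-1],-1],[[0,0,0],[-0.5,0,-1],-1],[[0,0,0],[-1,0,-1],-1]])

```text
time: 53.17
tool_pos: [0.4432, -0.052, 0.191]
tool_rot: [2.322, 2.114, 0.004]
contact_force: [1.3, -0.2, 0.4]
gripper_width: 0.004
grip_force: 0.0
```

>>> step_arm(plan=[[[0,0,0],[-1,0,-0.5],-1],[[0,0,0],[-1,0,0],-1],[[0,0,0],[-1,0,0],-1],[[0,0,0],[-1,0,0],-1],[[0,0,0],[0,0,0],-1]])

```text
time: 53.58
tool_pos: [0.433, -0.1565, 0.2023]
tool_rot: [2.329, 2.103, -0.001]
contact_force: [0.1, -0.7, 0.1]
gripper_width: 0.01
grip_force: 0.0
```

Run:
```python
from h import *
t=read_camera('top');s=read_camera('scene')
a=cv2.resize(t['color'][140:250,285:405],(436,400),interpolation=2);b=cv2.resize(s['color'][140:240,280:370],(360,400),interpolation=2)
cv2.imwrite('pics/p12.png',np.hstack([a,b])[:,:,::-1]);print(get_state()['contact_force'])
```

```text
[-0.22752986 -0.16768137 -0.32647588]
```

View pics/p12.png

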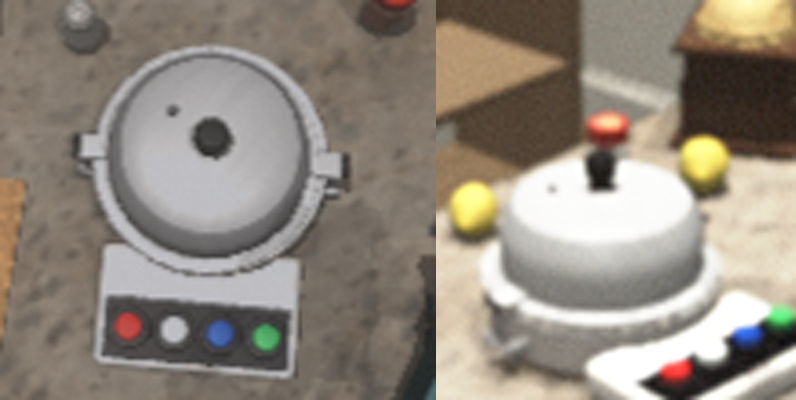

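The dome is seated, both clips are hooked over the flange at crop (92,147) and (328,165), and the keys are up.

```bash
python3 -c "
from cell import arm
print(arm.close_job())"
```

```text
the job is handed in; nothing more can be done
None
```

The job is handed in (no verdict was returned): all four jars stand in the pan under the seated dome, both clips are shut, and the red, blue and green keys were pressed fully down in that order.

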